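Put away vacuum blank flanges and adapter plates, and shut the racks

TASK

Put every loose steel blank flange on the pile in the blue-covered rack and every loose orange adapter plate on the pile in the yellow-covered rack, centred and square on the pile; you cannot know how high a pile stands, so feel for its top with each piece and let go only when it rests there, never dropping it. Then press both covers down until their catches hold them shut by themselves, and leave everything else on the table undisturbed.

Things in the scene. Friction and masses are not known exactly. Their poses are not given: they have to be found in the camera images.
- flange1: blank flange: solid bright steel disc, diameter 60, thickness 12, six dark bolt holes drawn on its top; lies flat; origin at the centre of its underside, z up. May be absent
- flange2: blank flange: solid bright steel disc, diameter 60, thickness 12, six dark bolt holes drawn on its top; lies flat; origin at the centre of its underside, z up. May be absent
- flange3: blank flange: solid bright steel disc, diameter 60, thickness 12, six dark bolt holes drawn on its top; lies flat; origin at the centre of its underside, z up. May be absent
- plate1: adapter plate: orange rectangular plate, 96 long (its x) by 52 wide (its y) by 12 thick; lies flat; origin at the centre of its underside, z up. May be absent
- plate2: adapter plate: orange rectangular plate, 96 long (its x) by 52 wide (its y) by 12 thick; lies flat; origin at the centre of its underside, z up. May be absent
- plate3: adapter plate: orange rectangular plate, 96 long (its x) by 52 wide (its y) by 12 thick; lies flat; origin at the centre of its underside, z up. May be absent
- flange_rack: fixed stock rack for blank flanges, blue cover: black foot 150 (x) by 90 (y) by 12 high; a metal wall 80 wide across each x end, inner faces at x = +56 (100 high, hinge) and -56 (92 high, catch); open at both y sides and, cover open, at the top, so fingers closing along y have room. Origin: centre of the foot's underside; x points from catch to hinge, z up
- flange_rack_floor (a point): centre of the top of the rack's foot (12 above the table), on the pile's axis; axes as the rack's. A fixed pile (round, diameter 60) stands here, centred and square; its top is 28 to 46 above this point, different in each start and not given: feel for it. Four guide rods, diameter 8, stand round it at x = +-31, y = +-25, up to 78 above this point. New pieces go on it, 12 each
- flange_rack_hinge (a point): middle of the blue cover's hinge line, 64 from the rack's axis in +x, 105 above the table; the line runs along y; axes as the rack's. The cover is a flat panel 146 long from the hinge, 84 wide, its outer face 5 outside the hinge line
- flange_rack_cover (a joint): opening of the blue cover, rad: 0 shut (level), 1.75 fully open (upright, leaning back). A weak spring (about 1.5 N at the free edge) swings it open. Push it over from behind and press near the free edge with 12 to 18 N: it snaps past a sprung catch (met at 0.1 rad) and then stays shut at 0.01 to 0.02 rad; let go earlier, it swings up again
- flange_rack_cover_edge (a point): on the blue cover's outer face, on its midline, 140 from the hinge and 6 from the free edge; z is the outward normal of the cover (up when shut), x points to the hinge
- plate_rack: fixed stock rack for adapter plates, yellow cover: black foot 150 (x) by 90 (y) by 12 high; a metal wall 80 wide across each x end, inner faces at x = +56 (100 high, hinge) and -56 (92 high, catch); open at both y sides and, cover open, at the top, so fingers closing along y have room. Origin: centre of the foot's underside; x points from catch to hinge, z up
- plate_rack_floor (a point): centre of the top of the rack's foot (12 above the table), on the pile's axis; axes as the rack's. A fixed pile (96 by 52, the long side along the rack's x) stands here, centred and square; its top is 28 to 46 above this point, different in each start and not given: feel for it. Four guide rods, diameter 8, stand round it at x = +-36, y = +-36, up to 78 above this point. New pieces go on it, 12 each
- plate_rack_hinge (a point): middle of the yellow cover's hinge line, 64 from the rack's axis in +x, 105 above the table; the line runs along y; axes as the rack's. The cover is a flat panel 146 long from the hinge, 84 wide, its outer face 5 outside the hinge line
- plate_rack_cover (a joint): opening of the yellow cover, rad: 0 shut (level), 1.75 fully open (upright, leaning back). A weak spring (about 1.5 N at the free edge) swings it open. Push it over from behind and press near the free edge with 12 to 18 N: it snaps past a sprung catch (met at 0.1 rad) and then stays shut at 0.01 to 0.02 rad; let go earlier, it swings up again
- plate_rack_cover_edge (a point): on the yellow cover's outer face, on its midline, 140 from the hinge and 6 from the free edge; z is the outward normal of the cover (up when shut), x points to the hinge
- wash_bottle: white bottle with a red cap, diameter 60, 150 high; not to be disturbed; origin at the centre of its underside
- driver: screwdriver lying on the table; not to be disturbed; origin at the centre of its underside (of the tool as it lies)
- spanner: spanner lying on the table; not to be disturbed; origin at the centre of its underside (of the tool as it lies)
- lens_mount: yellow lens holder on a black foot 50 by 70, 67 high; not to be disturbed; origin at the centre of its underside
- post_holder: black post on a round steel foot, diameter 56, 110 high; not to be disturbed; origin at the centre of its underside
- meter: grey hand meter 110 by 70 by 35 with a green window; not to be disturbed; origin at the centre of its underside

How it is judged:
On the way, in this order (a step that is already met when the one before it is completed fails the run):
1. every flange and plate present lies on the pile of its own rack, released (horizontal distance between each of flange1, flange2, flange3 and flange_rack_floor below 0.014 m and angle between each of flange1, flange2, flange3, plate1, plate2, plate3's own z axis and vertical below 0.1 rad and z of flange1 in the frame of flange_rack_floor between 0.02 and 0.085 m and contact force between each of flange1, flange2, flange3, plate1, plate2, plate3 and the fingers below 0.05 N and z of flange2 in the frame of flange_rack_floor between 0.02 and 0.085 m and z of flange3 in the frame of flange_rack_floor between 0.02 and 0.085 m and horizontal distance between each of plate1, plate2, plate3 and plate_rack_floor below 0.014 m and z of plate1 in the frame of plate_rack_floor between 0.02 and 0.085 m and angle between the x axis of each of plate1, plate2, plate3 and the x axis of plate_rack, either way round below 0.2 rad and z of plate2 in the frame of plate_rack_floor between 0.02 and 0.085 m and z of plate3 in the frame of plate_rack_floor between 0.02 and 0.085 m), for 0.3 s.
2. both covers are down and caught (value of joint each of flange_rack_cover, plate_rack_cover below 0.03 rad), for 0.3 s.
At the end, for the whole second after the job is handed in: Every piece present rests flat (within 0.1 rad) in its own rack, within 14 mm of the pile's axis, plates also within 0.2 rad of the rack's length; both covers stay shut (under 0.03 rad) untouched; all at rest (all of step 1 and all of step 2 and linear speed of each of flange1, flange2, flange3, plate1, plate2, plate3 below 0.02 m/s).
It fails at once if a piece falls freely onto a pile (more than about 8 mm) instead of being set down (((horizontal distance between flange1 and flange_rack_floor below 0.045 m or horizontal distance between flange1 and plate_rack_floor below 0.045 m) and height (world z) of flange1 above 0.02 m and linear speed of flange1 above 0.4 m/s and contact force between flange1 and anything else below 0.01 N) or ((horizontal distance between flange2 and flange_rack_floor below 0.045 m or horizontal distance between flange2 and plate_rack_floor below 0.045 m) and height (world z) of flange2 above 0.02 m and linear speed of flange2 above 0.4 m/s and contact force between flange2 and anything else below 0.01 N) or ((horizontal distance between flange3 and flange_rack_floor below 0.045 m or horizontal distance between flange3 and plate_rack_floor below 0.045 m) and height (world z) of flange3 above 0.02 m and linear speed of flange3 above 0.4 m/s and contact force between flange3 and anything else below 0.01 N) or ((horizontal distance between plate1 and flange_rack_floor below 0.045 m or horizontal distance between plate1 and plate_rack_floor below 0.045 m) and height (world z) of plate1 above 0.02 m and linear speed of plate1 above 0.4 m/s and contact force between plate1 and anything else below 0.01 N) or ((horizontal distance between plate2 and flange_rack_floor below 0.045 m or horizontal distance between plate2 and plate_rack_floor below 0.045 m) and height (world z) of plate2 above 0.02 m and linear speed of plate2 above 0.4 m/s and contact force between plate2 and anything else below 0.01 N) or ((horizontal distance between plate3 and flange_rack_floor below 0.045 m or horizontal distance between plate3 and plate_rack_floor below 0.045 m) and height (world z) of plate3 above 0.02 m and linear speed of plate3 above 0.4 m/s and contact force between plate3 and anything else below 0.01 N)).
It fails at once if a bystander is knocked out of its place (over 40 mm) or over ((distance of wash_bottle from where it was at the start of the episode above 0.04 m or angle between wash_bottle's own z axis and vertical above 0.5 rad) or distance of driver from where it was at the start of the episode above 0.04 m or distance of spanner from where it was at the start of the episode above 0.04 m or (distance of lens_mount from where it was at the start of the episode above 0.04 m or angle between lens_mount's own z axis and vertical above 0.5 rad) or (distance of post_holder from where it was at the start of the episode above 0.04 m or angle between post_holder's own z axis and vertical above 0.5 rad) or (distance of meter from where it was at the start of the episode above 0.04 m or angle between meter's own z axis and vertical above 0.5 rad)).
Of flange1, flange2, flange3, plate1, plate2, plate3 only 4 to 6 are there at a start; the rules pass over those that are not, and their reading is None.
At some moment in a run one of flange1, flange2, flange3, plate1, plate2, plate3 may be knocked a few centimetres aside while the robot is not near it.
It also fails if it takes over 210 s, if anything falls off the work surface, if the arm or the gripper's body presses on something with over 40 N, if the wrist force passes 120 N, or if a joint passes its speed limit or range.

ROBOT

A 6-joint arm with a two-finger parallel gripper is mounted at the origin on the work surface. World frame = base frame: x ahead of the robot, y to its left, z up, the work surface at z = 0. Lengths are in m, angles in rad, forces in N, time in s.
With the tool pointing down it reaches from about 0.25 to 0.775 m from the base axis. Payload 4 kg.
Tool frame: the origin (TCP) lies at the very end of the fingers, on their centre line; the grasp point (between the pads) lies 19 mm behind it; z points along the fingers, y is the direction in which the jaws open and shut (so a half turn about z gives the same grasp; the last joint's range is limited). The gripper opens to 94 mm and grips with 3 to 60 N. Pads are 16 mm wide; open, the fingers measure 119 mm over their backs; the gripper's body (75 mm by 177 mm) begins 78 mm behind the grasp point.
Start: joints at [1.181, 0.087, 1.371, -0, 1.684, -0.103], TCP at [0.156, 0.528, 0.179] pointing down, gripper open.
Joint ranges: [-3.1, 3.1], [-0.76, 2.03], [0.27, 2.55], [-1.08, 4.22], [0.17, 2.65], [-2.57, 2.57]. Speed limits (rad/s): [2.79, 2.79, 3.14, 3.14, 3.14, 3.14].

INTERFACE

Orientations are given as [roll, pitch, yaw] about the fixed x, y, z axes, in that order (R = Rz(yaw) Ry(pitch) Rx(roll)).
In Python, from bench import robot, snapshot, models gives the robot as it stands.
- The arm moves only by the tool arm_command, never from a script. Its argument "commands" is text: rows parted by semicolons, each of 7 numbers parted by spaces: the shift along the tool's x, y, z in mm, then the turn, a rotation vector about the tool's x, y, z in degrees, then the opening, from 0 (shut) to 1 (fully open). In form: tx ty tz rx ry rz hand; .... A call has 1 to 12 rows; each row shifts and turns the pose as measured when the row begins, along the tool's axes as they then stand; what a row does not reach is not made up. A row lasts 1/8 s, in which the tool goes at most 62.5 mm and 10.7 degrees, less where a joint would pass 70% of its speed; a pose out of reach is approached as far as the arm can. A call is refused whole if a number of a shift passes 62.5 or a number of a turn 10.7, either way. A call with a gripper value outside its range is refused whole. The fingers move at their own pace and stop on an object; the grip force is fixed at half the most. Time passes only in rows, so rows that do not move let the fingers close. It gives the time, the measured TCP pose, the force and the opening at its end, in the units of the state.
- robot.get_obs(): the state, without advancing time (a new reading comes with each control period).
- snapshot(name): name is "scene" or "side" or "wrist"; returns a dict with "img" (480x640x3 uint8, blue, green, red), "camera_matrix" (3x3 intrinsics, pixels), "origin" and "rotation" of the camera in the world. Camera axes: x right, y down, z forward; pixel columns grow to the right and rows downward; lengths in m; the calibration is good to about 2 mm. A picture is of the moment at which its call begins. There is no depth.
- robot.close_job(): hands the job in, once; it reports no verdict.
Trained networks look in a picture, given as the dict that the camera call returned (one of the last four; its "shot" number tells which), for a name from the list of things; names that differ only in an ending like _2 or _b are one class to them, and where a whole thing is asked for, a point or a joint stands for the part that bears it (a point fixed in the world has none). Each returns a list of dicts, best first, with "conf" (0 to 1); they miss things now and then, are a little off and sometimes report something else, mostly with a low value. They report only what shows in the picture. A call takes as long as a camera call.
- models.spot_in(query, picture): "bbox" ([left, top, width, height] as shares, 0 to 1, of the picture: columns of its width, rows of its height, round what is visible of it).
- models.tip_of(query, picture): "centre" ([column, row] as shares, 0 to 1, of the picture: columns of its width, rows of its height: a listed point, or the origin of a listed thing).
The state is a dict: "time": time; "joint_positions": joint angles; "qvel": joint speeds; "joint_torque": joint torques, N m; "tool_pos": TCP position; "ee_rot": TCP orientation; "wrist_force": force on the tool from outside, world axes, zero at the start; "wrist_torque": the same for the moment, N m; "width": finger opening in m.
Only numpy, scipy, OpenCV 4.12 (cv2) and the standard library are available. Lean on these libraries where they do the work, as an engineer would, in place of code of your own. Each camera call takes 0.05 s, during which the arm holds its last target. There are 200 camera calls.

## Working session

There is one attempt and no reset: what is moved stays moved. The work goes in short steps, Python scripts to look and compute and a tool call to move; the robot and the scene stay as the last step left them, time stands still between calls to the robot, and variables do not carry over. Pictures are saved under pics/ and viewed, about 12 in all and at most 16, crops included, and the job is handed in when it is done.

Besides the shell and the picture viewer there is one more tool, called as name(argument=value, ...), one argument or row to a line, values as JSON. arm_command: Moves the arm, as the interface text tells. Its arguments: {"type":"object","properties":{"commands":{"type":"string"}},"required":["commands"]}

```bash
ls; mkdir -p pics
cat > h.py <<'E'
import numpy as np, cv2
from bench import robot, snapshot, models
def ray(s,u,v):
    d=np.linalg.inv(s["camera_matrix"])@np.array([u,v,1.0]); return np.array(s["rotation"])@d, np.array(s["origin"])
def at(s,u,v,z):
    d,o=ray(s,u,v); return o+d*(z-o[2])/d[2]
def proj(s,p):
    c=np.array(s["rotation"]).T@(np.array(p)-np.array(s["origin"])); q=np.array(s["camera_matrix"])@c; return q[:2]/q[2]
E
python3 - <<'E'
from h import *
print(robot.get_obs())
for n in ("scene","side"):
    s=snapshot(n); cv2.imwrite(f"pics/{n}0.png",s["img"]); print(n,s["origin"],s["rotation"])
    if n=="side": break
    for q,z in [("flange1",.0),("plate1",.0),("flange_rack_floor",.012),("plate_rack_floor",.012),("flange_rack_hinge",.105),("plate_rack_hinge",.105),("flange_rack",0),("plate_rack",0),("wash_bottle",0),("driver",0),("spanner",0),("lens_mount",0),("post_holder",0),("meter",0)]:
        for r in models.tip_of(q,s)[:4]:
            u,v=r["centre"][0]*640,r["centre"][1]*480
            print(q,round(r["conf"],2),round(u),round(v),at(s,u,v,z).round(3))
E
```

```text
pics
{'time': 0.0, 'joint_positions': array([ 1.18089967e+00,  8.79634644e-02,  1.37224307e+00, -4.79390659e-06,
        1.68359698e+00, -1.03077916e-01]), 'qvel': array([-0.00054381,  0.00071007,  0.00253244, -0.00129563,  0.00051606,
        0.00115123]), 'joint_torque': array([ 1.28028954e-03, -3.40170801e+01, -3.02432299e+01,  7.20693218e-02,
        3.27658828e-02, -1.26853652e-04]), 'tool_pos': array([0.15535978, 0.52697122, 0.1782053 ]), 'ee_rot': array([-3.13939304e+00, -2.22747558e-04,  2.85477314e+00]), 'wrist_force': array([-0.34559476,  0.91056604,  0.55098379]), 'wrist_torque': array([0.00376482, 0.00573029, 0.00334727]), 'width': 0.0940833239262665}
scene [ 0.95934166 -0.53451887  0.81105707] [-2.3827904   0.00795924  0.66270151]Traceback (most recent call last):
  File "<stdin>", line 9, in <module>
  File "h.py", line 6, in at
    d,o=ray(s,u,v); return o+d*(z-o[2])/d[2]
                                        ~^^^
IndexError: invalid index to scalar variable.
```

```bash
cat > h.py <<'E'
import numpy as np, cv2
from scipy.spatial.transform import Rotation as Rn
from bench import robot, snapshot, models
def R(s): return Rn.from_euler("xyz",s["rotation"]).as_matrix()
def at(s,u,v,z):
    d=R(s)@np.linalg.inv(s["camera_matrix"])@np.array([u,v,1.0]); o=np.array(s["origin"]); return o+d*(z-o[2])/d[2]
def proj(s,p):
    c=R(s).T@(np.array(p)-np.array(s["origin"])); q=np.array(s["camera_matrix"])@c; return q[:2]/q[2]
E
python3 - <<'E'
from h import *
for n in ("scene","side"):
    s=snapshot(n); cv2.imwrite(f"pics/{n}0.png",s["img"]); print(n,s["origin"],s["rotation"])
    for q,z in [("flange1",.0),("plate1",.0),("flange_rack_floor",.012),("plate_rack_floor",.012),("flange_rack_hinge",.105),("plate_rack_hinge",.105),("flange_rack",0),("plate_rack",0),("wash_bottle",0),("driver",0),("spanner",0),("lens_mount",0),("post_holder",0),("meter",0)]:
        for r in models.tip_of(q,s)[:4]:
            u,v=r["centre"][0]*640,r["centre"][1]*480
            print(q,round(r["conf"],2),round(u),round(v),at(s,u,v,z)[:2].round(3))
E
```

```text
scene [ 0.95934166 -0.53451887  0.81105707] [-2.3827904   0.00795924  0.66270151]
flange1 0.49 356 170 [0.409 0.339]
flange1 0.42 414 180 [0.559 0.398]
flange1 0.24 447 219 [0.699 0.318]
plate1 0.92 275 249 [ 0.427 -0.018]
plate1 0.92 343 272 [0.593 0.023]
plate1 0.64 162 351 [ 0.429 -0.354]
plate1 0.44 326 378 [ 0.716 -0.204]
flange_rack_floor 0.66 261 323 [ 0.544 -0.193]
plate_rack_floor 0.73 164 354 [ 0.445 -0.357]
plate_rack_floor 0.56 373 220 [0.561 0.19 ]
plate_rack_floor 0.46 303 186 [0.347 0.186]
flange_rack_hinge 0.6 278 311 [ 0.6   -0.195]
plate_rack_hinge 0.75 399 203 [0.624 0.188]
plate_rack_hinge 0.64 302 186 [0.416 0.101]
flange_rack 0.56 259 324 [ 0.538 -0.193]
plate_rack 0.8 372 224 [0.56 0.19]
wash_bottle 0.8 421 273 [0.732 0.125]
wash_bottle 0.29 451 218 [0.704 0.325]
driver 0.91 191 285 [ 0.352 -0.209]
spanner 0.73 330 381 [ 0.726 -0.203]
lens_mount 0.79 395 313 [ 0.743 -0.   ]
lens_mount 0.59 371 221 [0.554 0.196]
lens_mount 0.2 449 221 [0.707 0.313]
post_holder 0.81 303 186 [0.336 0.198]
meter 0.75 356 171 [0.411 0.335]
meter 0.68 447 221 [0.702 0.312]
side [0.35
[... 186 characters left out ...]
200 [ 0.441 -0.358]
flange_rack_floor 0.69 231 444 [0.552 0.403]
flange_rack_floor 0.55 321 228 [ 0.538 -0.181]
flange_rack_floor 0.39 392 368 [0.338 0.208]
plate_rack_floor 0.56 264 340 [0.565 0.195]
plate_rack_floor 0.31 333 427 [0.414 0.344]
flange_rack_hinge 0.6 266 340 [0.532 0.283]
plate_rack_hinge 0.88 226 290 [0.63  0.185]
flange_rack 0.55 264 346 [0.565 0.197]
plate_rack 0.61 263 344 [0.567 0.193]
plate_rack 0.22 280 124 [ 0.801 -0.8  ]
wash_bottle 0.66 193 303 [0.731 0.12 ]
driver 0.88 405 241 [ 0.342 -0.192]
spanner 0.75 246 218 [ 0.728 -0.201]
post_holder 0.87 392 368 [0.338 0.198]
meter 0.9 167 384 [0.694 0.315]
meter 0.45 373 200 [ 0.436 -0.362]
meter 0.28 263 344 [0.566 0.194]
```

View pics/scene0.png

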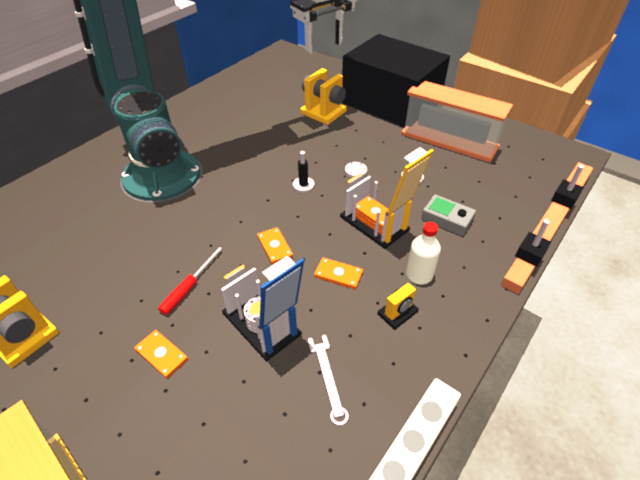

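View pics/side0.png

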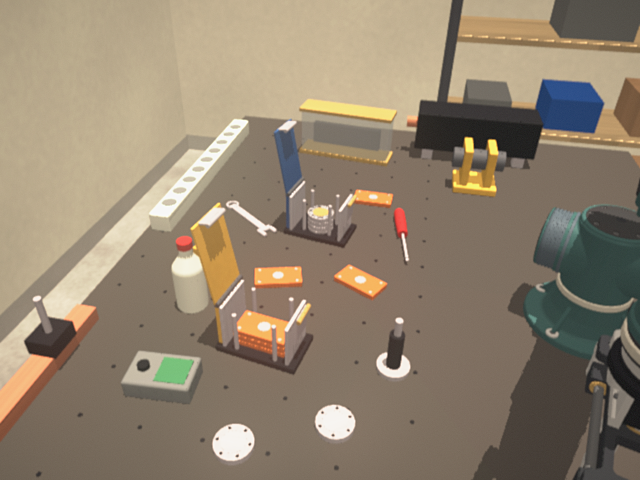

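```bash
cat >> h.py <<'E'
def go(x,y,z,yaw,n=None,o=None):
    """print the needed shift in tool axes (mm) and turn about tool z (deg), tool pointing down"""
    o=o or robot.get_obs(); p=np.array(o["tool_pos"]); psi=o["ee_rot"][2]
    dy=(yaw-psi+np.pi/2)%np.pi-np.pi/2
    d=Rn.from_euler("xyz",o["ee_rot"]).as_matrix().T@(np.array([x,y,z])-p)*1000
    print("shift",d.round(1),"turn z",round(-np.degrees(dy),1), "alt turns of 180 possible; q6",round(o["joint_positions"][5],2),"q1",round(o["joint_positions"][0],2))
    n=n or int(max(np.abs(d).max()/45,abs(np.degrees(dy))/9)+1)
    rows=[]; 
    for i in range(n):
        a=psi+dy*i/n; c,s_=np.cos(a),np.sin(a); v=(np.array([x,y,z])-p)*1000/n
        rows.append(f"{v[0]*c+v[1]*s_:.0f} {v[0]*s_-v[1]*c:.0f} {-v[2]:.0f} 0 0 {-np.degrees(dy)/n:.1f}")
    print(n,"; ".join(rows))
def st(): 
    o=robot.get_obs(); print("t",round(o["time"],2),o["tool_pos"].round(4),o["ee_rot"].round(3),"F",o["wrist_force"].round(1),"w",round(o["width"],4)); return o
E
python3 - <<'E'
from h import *
s=snapshot("wrist"); o=st(); 
Rt=Rn.from_euler("xyz",o["ee_rot"]).as_matrix(); print("cam in tool",Rt.T@(np.array(s["origin"])-o["tool_pos"]), Rt.T@R(s)); print(s["camera_matrix"])
go(.417,.336,.2,2.855+.3,6)
E
```

```text
t 1.65 [0.1556 0.5276 0.1794] [3.141 0.    2.855] F [-0.7  0.7 -0.1] w 0.0938
cam in tool [ 0.06383514  0.00031965 -0.20460272] [[-4.36058083e-04 -9.74103940e-01 -2.26100254e-01]
 [ 9.99999898e-01 -3.97485696e-04 -2.16123841e-04]
 [ 1.20655468e-04 -2.26100325e-01  9.74104013e-01]]
[[401.69509353   0.         316.33138821]
 [  0.         401.69509353 239.28490148]
 [  0.           0.           1.        ]]
shift [-304.9 -109.8  -20.6] turn z -17.2 alt turns of 180 possible; q6 -0.1 q1 1.18
6 -51 -18 -3 0 0 -2.9; -50 -21 -3 0 0 -2.9; -49 -23 -3 0 0 -2.9; -48 -26 -3 0 0 -2.9; -46 -28 -3 0 0 -2.9; -45 -30 -3 0 0 -2.9
```

arm_command(
  commands="-51 -18 -3 0 0 -2.9 1; -50 -21 -3 0 0 -2.9 1; -49 -23 -3 0 0 -2.9 1; -48 -26 -3 0 0 -2.9 1; -46 -28 -3 0 0 -2.9 1; -45 -30 -3 0 0 -2.9 1; 0 0 0 0 0 0 1",
)

```text
time: 2.52
tool_pos: [0.427, 0.3334, 0.1975]
ee_rot: [3.14, 0.001, -3.111]
wrist_force: [-0.5, -0.5, 0.6]
width: 0.0942
```

Run:
```python
from h import *
o=st(); s=snapshot("wrist"); cv2.imwrite("pics/w1.png",s["img"])
for q,z in [("flange1",0),("plate_rack_floor",.012),("plate_rack_hinge",.105),("plate_rack",0),("plate1",0)]:
    for r in models.tip_of(q,s)[:3]:
        u,v=r["centre"][0]*640,r["centre"][1]*480
        print(q,round(r["conf"],2),round(u),round(v),at(s,u,v,z)[:2].round(4))
```

```text
t 2.52 [0.427  0.3334 0.1975] [ 3.140e+00  1.000e-03 -3.111e+00] F [-0.5 -0.5  0.6] w 0.0942
flange1 0.76 375 328 [0.554  0.4009]
flange1 0.75 319 197 [0.4133 0.3353]
plate_rack_floor 0.73 293 442 [0.69   0.3147]
plate_rack_hinge 0.84 141 454 [0.6281 0.1873]
```

View pics/w1.png

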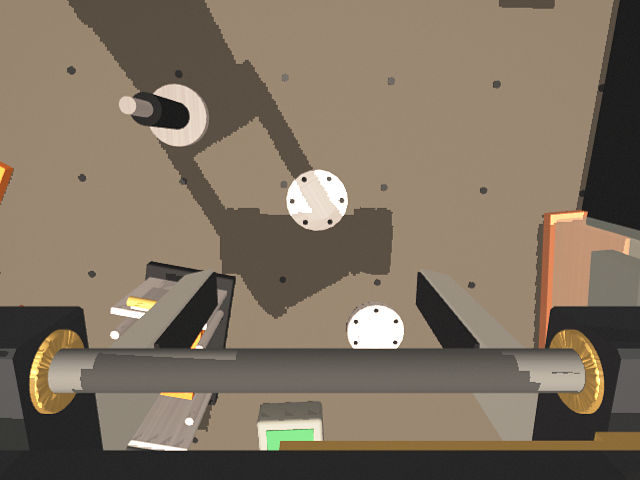

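Run:
```python
from h import *
s=snapshot("wrist")
for u,v,z in [(317,200,.012),(375.5,329,.012),(149,263,.012),(235,276,.012),(212,410,.012)]: print(u,v,at(s,u,v,z).round(4))
g=s["img"][200:420,90:300]; cv2.imwrite("pics/w1c.png",cv2.resize(g,None,fx=3.5,fy=2.7,interpolation=0))
go(.412,.335,.06,3.14)
```

```text
317 200 [0.4108 0.3371 0.012 ]
375.5 329 [0.5447 0.4039 0.012 ]
149 263 [0.4811 0.1699 0.012 ]
235 276 [0.4916 0.2566 0.012 ]
212 410 [0.6483 0.23   0.012 ]
shift [ 11.4  -1.5 137.8] turn z 2.3 alt turns of 180 possible; q6 -1.04 q1 0.57
4 3 -0 34 0 0 0.6; 3 -0 34 0 0 0.6; 3 -0 34 0 0 0.6; 3 -0 34 0 0 0.6
```

View pics/w1c.png

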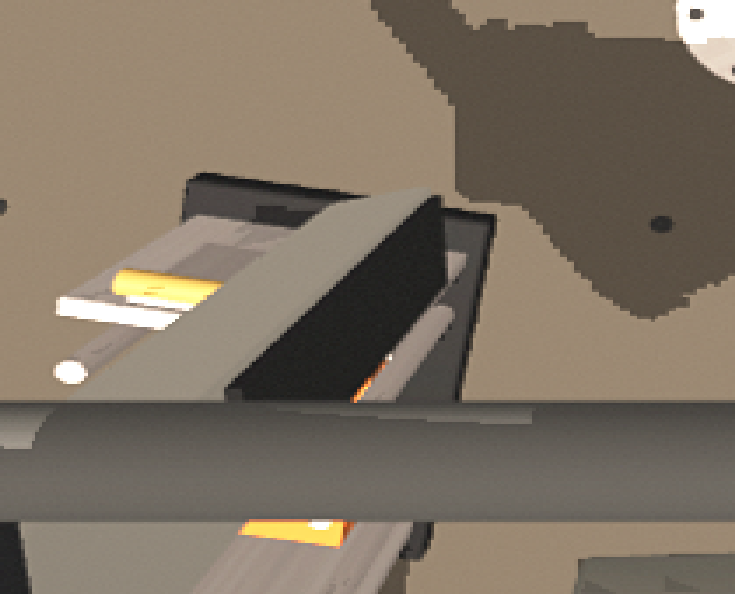

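arm_command(
  commands="4 1 40 0 0 2.5 1; 4 1 40 0 0 2.5 1; 4 0 40 0 0 2.5 1; 3 0 40 0 0 2 1; 0 0 20 0 0 0 1; 0 0 0 0 0 0 1",
)

```text
time: 3.62
tool_pos: [0.4041, 0.345, 0.0147]
ee_rot: [3.136, 0.004, 3.019]
wrist_force: [-1.3, 0.6, 0.8]
width: 0.0939
```

Run:
```python
from h import *
s=snapshot("wrist"); cv2.imwrite("pics/w2.png",s["img"])
st(); g=s["img"]; m=(g.min(2)>190).astype(np.uint8)
n,l,stt,c=cv2.connectedComponentsWithStats(m)
for i in range(1,n):
    if stt[i,4]>400: print(stt[i],c[i].round(1),at(s,*c[i],.012)[:2].round(4))
go(.411,.3365,.002,3.0)
```

```text
t 3.67 [0.4048 0.3455 0.0158] [3.134 0.005 3.019] F [-0.1 -0.4 -0.1] w 0.094
[   0  127   76  107 3642] [ 44.4 190.7] [0.3459 0.2117]
[ 245  236  107  103 8045] [297.6 287. ] [0.4138 0.3336]
shift [-7.2 -8.3 13.8] turn z 1.1 alt turns of 180 possible; q6 -0.85 q1 0.6
1 -7 -8 14 0 0 1.1
```

arm_command(
  commands="-10 -11 0 0 0 1 1; -1 -1 7 0 0 0 1; 0 0 6 0 0 0 1; 0 0 0 0 0 0 1; 0 0 0 0 0 0 0; 0 0 0 0 0 0 0; 0 0 0 0 0 0 0; 0 0 0 0 0 0 0; 0 0 0 0 0 0 0; 0 0 0 0 0 0 0",
)

```text
time: 4.92
tool_pos: [0.4178, 0.3336, 0.0067]
ee_rot: [3.129, 0.012, 3.001]
wrist_force: [-0.8, 0.2, 0.2]
width: 0.0375
```

Run:
```python
from h import *
s=snapshot("wrist"); cv2.imwrite("pics/w3.png",s["img"]);st()
```

```text
t 4.97 [0.4178 0.3336 0.0067] [3.129 0.012 3.001] F [ 0.8 -0.4 -1.7] w 0.0336
```

View pics/w3.png

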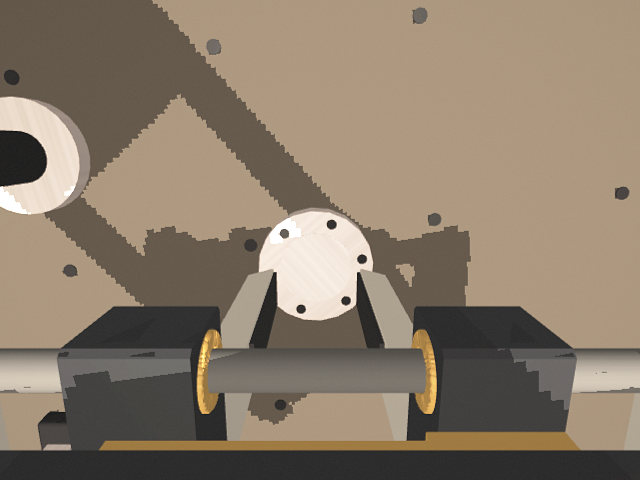

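arm_command(
  commands="0 0 0 0 0 0 1; 0 0 0 0 0 0 1; 0 0 0 0 0 0 1; 0 0 0 0 0 0 1; 0 0 0 0 0 0 1; 0 0 0 0 0 0 1; 0 0 0 0 0 0 1",
)

```text
time: 5.85
tool_pos: [0.4178, 0.3336, 0.0067]
ee_rot: [3.129, 0.012, 3.001]
wrist_force: [-0.6, -0.3, -0.7]
width: 0.0938
```

```bash
cat >> h.py <<'E'
def discs(s,z=.012,lo=190,amin=1500):
    g=s["img"]; m=(g.min(2)>lo).astype(np.uint8); m=cv2.morphologyEx(m,cv2.MORPH_CLOSE,np.ones((9,9)))
    n,l,t,c=cv2.connectedComponentsWithStats(m)
    for i in range(1,n):
        if t[i,4]>amin: print(t[i],c[i].round(1),at(s,*c[i],z)[:2].round(4))
E
python3 - <<'E'
from h import *
s=snapshot("wrist"); cv2.imwrite("pics/w4.png",s["img"]);o=st();discs(s)
print(proj(s,o["tool_pos"]), at(s,316,264,.012))
E
```

```text
t 5.9 [0.4178 0.3335 0.0067] [3.129 0.012 3.001] F [ 0.1 -0.4 -0.5] w 0.094
[   0   97   79  118 5275] [ 40.2 157.6] [0.3413 0.2104]
[ 259  212  114  108 9570] [315.2 265.2] [0.4139 0.3335]
[316.16937096 269.10829942] [0.41329838 0.33401076 0.012     ]
```

View pics/w4.png

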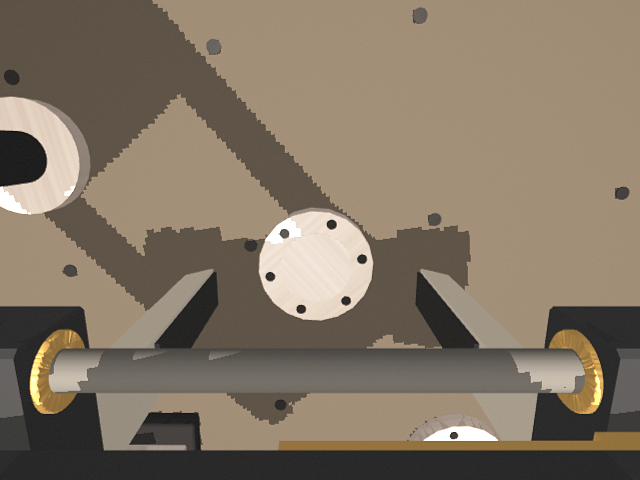

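arm_command(
  commands="4 0 3 0.6 0.6 0 1; 0 0 3 0 0 0 1; 0 0 3 0 0 0 1; 0 0 0 0 0 0 1",
)

```text
time: 6.4
tool_pos: [0.4133, 0.3341, -0.0033]
ee_rot: [3.14, -0.0, 3.001]
wrist_force: [-0.2, 0.1, -0.7]
width: 0.0941
```

arm_command(
  commands="0 0 3 0 0 0 1; 0 0 3 0 0 0 1; 0 0 2 0 0 0 1; 0 0 0 0 0 0 1",
)

```text
time: 6.9
tool_pos: [0.4134, 0.334, -0.0119]
ee_rot: [3.14, -0.0, 3.001]
wrist_force: [-0.1, -0.2, -0.5]
width: 0.0943
```

arm_command(
  commands="0 0 2 0 0 0 1; 0 0 2 0 0 0 1; 0 0 0 0 0 0 1",
)

```text
time: 7.28
tool_pos: [0.4134, 0.3341, -0.0161]
ee_rot: [3.14, 0.0, 3.001]
wrist_force: [-0.7, 0.3, -1.1]
width: 0.0941
```

arm_command(
  commands="0 0 1.5 0 0 0 1; 0 0 1.5 0 0 0 1; 0 0 0 0 0 0 1",
)

```text
time: 7.65
tool_pos: [0.4135, 0.3342, -0.0192]
ee_rot: [3.14, 0.0, 3.001]
wrist_force: [0.3, -0.6, -0.9]
width: 0.094
```

arm_command(
  commands="0 0 0 0 0 0 0; 0 0 0 0 0 0 0; 0 0 0 0 0 0 0; 0 0 0 0 0 0 0; 0 0 0 0 0 0 0",
)

```text
time: 8.28
tool_pos: [0.4136, 0.3341, -0.0191]
ee_rot: [3.14, 0.0, 3.001]
wrist_force: [0.5, 0.1, -0.5]
width: 0.0588
```

arm_command(
  commands="0 0 -20 0 0 0 0; 0 0 -50 0 0 0 0; 0 0 -50 0 0 0 0; 0 0 -50 0 0 0 0; 0 0 -20 0 0 0 0; 0 0 0 0 0 0 0",
)

```text
time: 9.02
tool_pos: [0.4105, 0.3321, 0.1705]
ee_rot: [-3.135, -0.009, 3.001]
wrist_force: [0.6, 0.1, -3.0]
width: 0.0587
```

Run:
```python
from h import *
st(); go(.52,-.19,.19,3.04)
```

```text
t 9.03 [0.4105 0.3321 0.1705] [-3.135 -0.009  3.001] F [ 0.6  0.1 -3. ] w 0.0587
shift [-181.2 -501.8  -17.9] turn z -2.2 alt turns of 180 possible; q6 -0.86 q1 0.57
12 -15 -42 -2 0 0 -0.2; -15 -42 -2 0 0 -0.2; -15 -42 -2 0 0 -0.2; -15 -42 -2 0 0 -0.2; -15 -42 -2 0 0 -0.2; -14 -42 -2 0 0 -0.2; -14 -42 -2 0 0 -0.2; -14 -42 -2 0 0 -0.2; -14 -42 -2 0 0 -0.2; -14 -42 -2 0 0 -0.2; -14 -42 -2 0 0 -0.2; -14 -42 -2 0 0 -0.2
```

arm_command(
  commands="-8 -45 -2 0 0 0 0; -8 -45 -2 0 0 0 0; -10 -45 -2 0 0 -0.2 0; -14 -45 -2 0 0 -0.2 0; -15 -45 -2 0 0 -0.2 0; -15 -45 -2 0 0 -0.2 0; -15 -45 -2 0 0 -0.2 0; -15 -45 -2 0 0 -0.2 0; -16 -45 -2 0 0 -0.2 0; -16 -45 -2 0 0 -0.2 0; -16 -40 -2 0 0 -0.2 0; 0 0 0 0 0 0 0",
)

```text
time: 10.52
tool_pos: [0.4862, -0.1865, 0.1652]
ee_rot: [-3.135, -0.05, 3.037]
wrist_force: [-0.7, -0.2, -2.6]
width: 0.0588
```

Run:
```python
from h import *
o=st(); s=snapshot("wrist"); cv2.imwrite("pics/w5.png",s["img"])
for q,z in [("flange1",o["tool_pos"][2]+.03),("flange_rack_floor",.012),("flange_rack_hinge",.105),("flange_rack",0),("plate1",0)]:
    for r in models.tip_of(q,s)[:3]:
        u,v=r["centre"][0]*640,r["centre"][1]*480
        print(q,round(r["conf"],2),round(u),round(v),at(s,u,v,z)[:2].round(4))
```

```text
t 10.53 [ 0.4862 -0.1865  0.1652] [-3.135 -0.05   3.037] F [-0.7 -0.2 -2.6] w 0.0588
flange1 0.93 315 286 [ 0.4861 -0.187 ]
flange_rack_hinge 0.92 316 406 [ 0.6045 -0.1998]
flange_rack 0.67 126 189 [ 0.434  -0.3591]
plate1 0.66 501 139 [ 0.4257 -0.0139]
plate1 0.64 533 313 [0.594  0.0125]
plate1 0.58 126 194 [ 0.439  -0.3601]
```

View pics/w5.png

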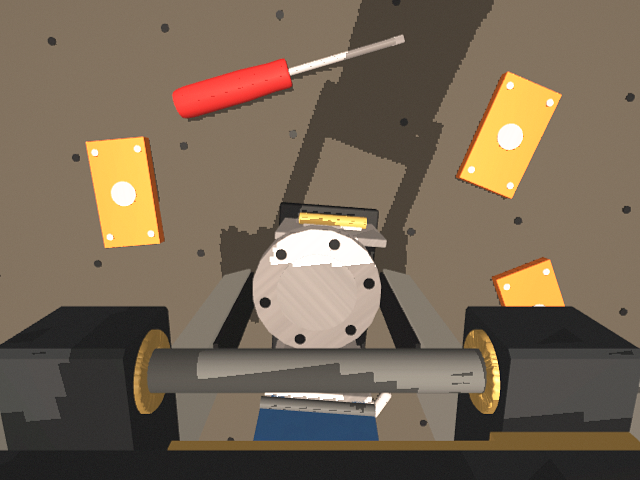

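Run:
```python
from h import *
s=snapshot("wrist"); g=s["img"]
a,b=at(s,282,204,.012)[:2],at(s,378,211,.012)[:2]; d=b-a; yaw=np.arctan2(d[1],d[0])-np.pi/2
n=np.array([np.cos(yaw),np.sin(yaw)]); print("flange rack edge",a,b,np.hypot(*d),"yaw",yaw,"centre",(a+b)/2+.075*n, "hinge->centre",np.array([.6045,-.1998])-.064*n)
m=cv2.inRange(g,(0,100,200),(80,200,255)); m=cv2.morphologyEx(cv2.morphologyEx(m,cv2.MORPH_CLOSE,np.ones((15,15))),cv2.MORPH_OPEN,np.ones((7,7)))
for c in cv2.findContours(m,0,2)[0]:
    if cv2.contourArea(c)>3000:
        q=np.array([at(s,*p,.012)[:2] for p in c[:,0]],np.float32)*1000; r=cv2.minAreaRect(q); print("plate",r[0],r[1],r[2])
```

```text
flange rack edge [ 0.4638814  -0.21309899] [ 0.47875749 -0.12710875] 0.0872675146647849 yaw -0.17130203603088123 centre [ 0.54522172 -0.18288878] hinge->centre [ 0.54143673 -0.18889021]
```

```bash
cat >> h.py <<'E'
def fix(x,y,z,yaw):
    o=robot.get_obs(); A=Rn.from_euler("xyz",o["ee_rot"]); yaw=o["ee_rot"][2]+((yaw-o["ee_rot"][2]+np.pi/2)%np.pi-np.pi/2)
    B=Rn.from_euler("xyz",[np.pi,0,yaw]); print("fix shift",(A.inv().apply(np.array([x,y,z])-o["tool_pos"])*1000).round(1),"rot",np.degrees((A.inv()*B).as_rotvec()).round(2))
E
python3 - <<'E'
from h import *
fix(.5425,-.187,.12,2.98)
s=snapshot("wrist"); print(s["img"][140,510-20],s["img"][230,130],s["img"][170,110])
E
```

```text
fix shift [-57.8   2.   45.7] rot [-0.51 -2.59  3.6 ]
[ 93 213 255] [ 90 209 255] [ 90 208 255]
```

arm_command(
  commands="-20 0 12 0 -2.6 1.5 0; -20 1 13 0 0 1.5 0; -18 1 13 0 0 0.6 0; -3 0 8 0 0 0 0; 0 0 0 0 0 0 0",
)

```text
time: 11.55
tool_pos: [0.549, -0.1865, 0.1228]
ee_rot: [-3.132, 0.005, 2.983]
wrist_force: [-0.5, 1.1, -2.0]
width: 0.0587
```

Run:
```python
from h import *
o=st(); s=snapshot("wrist"); g=s["img"]; cv2.imwrite("pics/w6.png",g); fix(.5425,-.187,.12,2.98)
for q,z in [("flange_rack_floor",.012),("flange_rack_hinge",.105),("flange_rack",0),("plate1",.0)]:
    for r in models.tip_of(q,s)[:3]:
        u,v=r["centre"][0]*640,r["centre"][1]*480
        print(q,round(r["conf"],2),round(u),round(v),at(s,u,v,z)[:2].round(4))
```

```text
t 11.55 [ 0.549  -0.1865  0.1228] [-3.132  0.005  2.983] F [-0.5  1.1 -2. ] w 0.0587
fix shift [ 6.5 -1.4  3.4] rot [-0.54  0.36  0.16]
plate1 0.83 561 239 [0.5933 0.0116]
plate1 0.72 79 118 [ 0.4357 -0.358 ]
plate1 0.56 523 26 [ 0.425  -0.0127]
```

View pics/w6.png

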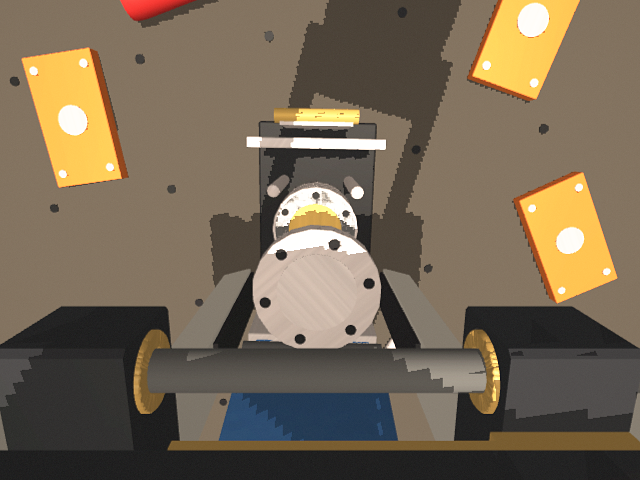

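Run:
```python
from h import *
s=snapshot("wrist"); o=st()
P={k:at(s,*p)[:2] for k,p in dict(r1=(274,191,.09),r2=(357,192,.09),w1=(248,143,.092),w2=(386,145,.092),f1=(260,122,.012),f2=(376,124,.012)).items()}
for a,b,off in (("r1","r2",.031),("w1","w2",.058),("f1","f2",.075)):
    d=P[b]-P[a]; yaw=np.arctan2(d[1],d[0])-np.pi/2; n=np.array([np.cos(-.163),np.sin(-.163)]); print(a,"len",np.hypot(*d).round(4),"yaw",yaw.round(3),"centre",((P[a]+P[b])/2+off*n).round(4))
```

```text
t 11.85 [ 0.5497 -0.1873  0.1244] [-3.132  0.008  2.982] F [ 0.8  0.4 -3.4] w 0.059
r1 len 0.0493 yaw -0.171 centre [ 0.5434 -0.1871]
w1 len 0.0791 yaw -0.174 centre [ 0.5431 -0.1863]
f1 len 0.0879 yaw -0.177 centre [ 0.5449 -0.1865]
```

arm_command(
  commands="6 0 10 0.5 0.3 0.7 0; 0 0 20 0 0 0 0; 0 0 15 0 0 0 0; 0 0 0 0 0 0 0",
)

```text
time: 12.35
tool_pos: [0.5423, -0.1871, 0.0775]
ee_rot: [-3.122, 0.003, 2.968]
wrist_force: [0.1, -0.4, -2.4]
width: 0.0588
```

Run:
```python
from h import *
st();fix(.5435,-.1865,.05,2.97)
```

```text
t 12.35 [ 0.5423 -0.1871  0.0775] [-3.122e+00  3.000e-03  2.968e+00] F [ 0.1 -0.4 -2.4] w 0.0588
fix shift [-1.   1.3 27.5] rot [-1.14  0.15 -0.14]
```

arm_command(
  commands="-1 1 8 -1.1 0 0 0; 0 0 8 0 0 0 0; 0 0 8 0 0 0 0; 0 0 6 0 0 0 0; 0 0 0 0 0 0 0",
)

```text
time: 12.98
tool_pos: [0.5443, -0.1869, 0.0465]
ee_rot: [3.142, 0.004, 2.967]
wrist_force: [0.1, -0.2, -2.3]
width: 0.0589
```

arm_command(
  commands="0 0 2 0 0 0 0; 0 0 2 0 0 0 0; 0 0 2 0 0 0 0; 0 0 2 0 0 0 0; 0 0 0 0 0 0 0",
)

```text
time: 13.6
tool_pos: [0.545, -0.187, 0.0389]
ee_rot: [-3.141, 0.006, 2.967]
wrist_force: [0.0, -0.4, -3.2]
width: 0.0586
```

arm_command(
  commands="1 0 2 0 0 0 0; 0 0 2 0 0 0 0; 0 0 2 0 0 0 0; 0 0 2 0 0 0 0",
)

```text
time: 14.1
tool_pos: [0.5444, -0.187, 0.0334]
ee_rot: [-3.141, 0.008, 2.967]
wrist_force: [-4.2, 2.1, 10.5]
width: 0.0589
```

arm_command(
  commands="0 0 0 0 0 0 0; 0 0 0 0 0 0 0.85; 0 0 0 0 0 0 0.85; 0 0 0 0 0 0 0.85; 0 0 0 0 0 0 0.85; 0 0 -10 0 0 0 0.85; 0 0 -30 0 0 0 0.85; 0 0 -40 0 0 0 0.85; 0 0 -40 0 0 0 0.85; 0 0 -40 0 0 0 0.85; 0 0 0 0 0 0 0.85",
)

```text
time: 15.48
tool_pos: [0.5441, -0.1871, 0.2025]
ee_rot: [-3.139, 0.013, 2.967]
wrist_force: [-0.3, -1.4, 0.4]
width: 0.0797
```

```bash
cat >> h.py <<'E'
def plates(s,z=.012):
    h=cv2.cvtColor(s["img"],cv2.COLOR_BGR2HSV); m=cv2.inRange(h,(9,110,110),(24,255,255)); m=cv2.morphologyEx(cv2.morphologyEx(m,cv2.MORPH_CLOSE,np.ones((15,15))),cv2.MORPH_OPEN,np.ones((7,7)))
    for c in cv2.findContours(m,0,2)[0]:
        if cv2.contourArea(c)>2500:
            q=np.array([at(s,*p,z)[:2] for p in c[:,0]],np.float32)*1000; r=cv2.minAreaRect(q)
            (w,hh),a=r[1],r[2]; a=a if w>hh else a+90
            print("plate c",np.round(r[0],1),"size",np.round(r[1],1),"long axis rad",round(np.radians(((a+90)%180)-90),3),"px",cv2.boundingRect(c))
E
python3 - <<'E'
from h import *
o=st(); s=snapshot("wrist"); cv2.imwrite("pics/w7.png",s["img"])
plates(s); discs(s,.0645,170)
s=snapshot("scene"); discs(s,.012,170,60); plates(s)
E
```

```text
t 15.47 [ 0.5441 -0.1871  0.2025] [-3.139  0.013  2.967] F [-0.3 -1.4  0.4] w 0.0797
plate c [833.4 -96.2] size [466.5  23. ] long axis rad 1.398 px (236, 432, 404, 18)
plate c [590.1   9.3] size [98.9 55.3] long axis rad 0.288 px (477, 166, 82, 106)
plate c [ 438.  -354.5] size [56.6 96.3] long axis rad -0.019 px (82, 74, 82, 111)
plate c [424.6 -14. ] size [56.  97.8] long axis rad -0.474 px (438, 0, 95, 110)
[ 281  180   72   74 3601] [314.4 212.9] [ 0.5379 -0.1879]
[404 147  23  16 195] [415.2 154.6] [0.5104 0.4853]
[193 157  63  43 343] [222.2 176.5] [0.1477 0.0854]
[  458   172   182   308 33995] [576.9 357.1] [1.0682 0.115 ]
[346 175  25  23 211] [357.4 183.8] [0.4535 0.2811]
[295 177  20  14 148] [305.1 185. ] [0.3472 0.1935]
[424 195  51  31 588] [452.8 211.5] [0.7008 0.3369]
[412 235  29  48 751] [425.2 253.6] [0.7149 0.172 ]
[270 240  10   7  62] [274.4 243.1] [ 0.4213 -0.0125]
[221 251  77  40 999] [265.2 271.8] [ 0.4624 -0.0896]
[194 259  16  18  68] [201.3 267.6] [ 0.3417 -0.1673]
[334 267  10   9  74] [338.5 270.9] [0.5888 0.0109]
[243 293  18  25 327] [251.9 305.3] [ 0.501  -0.1731]
[ 309  335   40   90 1114] [329.1 380.3] [ 0.7271 -0.2082]
[154 347  13  10 100] [160.  351.5] [ 0.4355 -0.3592]
[ 369  378   92  102 3770] [417.5 433.3] [ 0.9018 -0.1935]
plate c [ 485.7 1404.7] size [ 574.3 1247.6] long axis rad -1.442 px (409, 0, 218, 138)
```

View pics/w7.png

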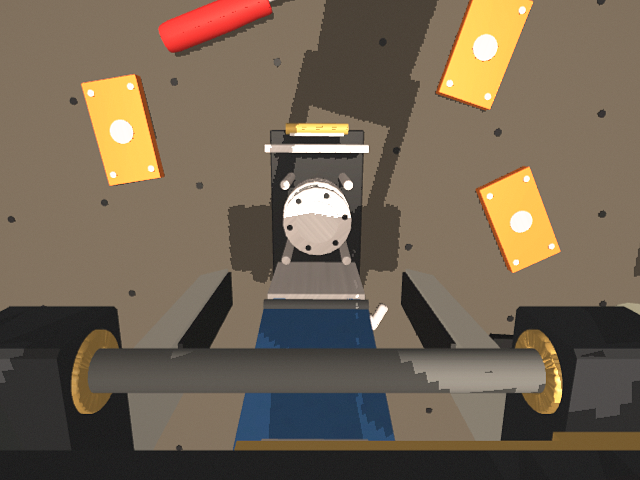

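Run:
```python
from h import *
s=snapshot("wrist"); 
for u,v in ((121,131.5),(485,47.5),(521,221.5)): print(at(s,u,v,.012)[:2].round(4))
x,y=at(s,121,131.5,.012)[:2]; go(x,y,.04,3.12,7)
```

```text
[ 0.4353 -0.3533]
[ 0.4218 -0.0115]
[0.5868 0.0111]
shift [  75.9 -183.3  155.7] turn z -8.7 alt turns of 180 possible; q6 -1.83 q1 -0.43
7 11 -26 22 0 0 -1.2; 11 -26 22 0 0 -1.2; 12 -26 22 0 0 -1.2; 12 -25 22 0 0 -1.2; 13 -25 22 0 0 -1.2; 14 -25 22 0 0 -1.2; 14 -25 22 0 0 -1.2
```

arm_command(
  commands="22 -26 0 0 0 -1.2 1; 18 -26 0 0 0 -1.2 1; 12 -26 20 0 0 -1.2 1; 8 -28 30 0 0 -1.2 1; 8 -28 35 0 0 -1.2 1; 8 -28 35 0 0 -1.2 1; 6 -24 35 0 0 -1.2 1; 0 0 0 0 0 0 1",
)

```text
time: 16.62
tool_pos: [0.427, -0.3558, 0.0172]
ee_rot: [3.121, -0.022, 3.121]
wrist_force: [0.6, -0.5, 1.5]
width: 0.0944
```

```bash
cat >> h.py <<'E'
def hole(s,z=.012):
    "white centre spot inside orange plates, and the plates"
    plates(s,z); g=s["img"]; m=(g.min(2)>170).astype(np.uint8)
    n,l,t,c=cv2.connectedComponentsWithStats(m)
    for i in range(1,n):
        if 150<t[i,4]<4000 and .7<t[i,2]/t[i,3]<1.4: print("spot",t[i],at(s,*c[i],z)[:2].round(4))
E
python3 - <<'E'
from h import *
o=st(); s=snapshot("wrist"); cv2.imwrite("pics/w8.png",s["img"]); hole(s); fix(.4353,-.3533,-.0185,3.12)
E
```

```text
t 16.62 [ 0.427  -0.3558  0.0172] [ 3.121 -0.022  3.121] F [ 0.6 -0.5  1.5] w 0.0944
plate c [ 538.5 -269.9] size [220.2  11.9] long axis rad 1.532 px (280, 432, 360, 18)
plate c [ 432.2 -357.1] size [52.  86.4] long axis rad -0.019 px (265, 197, 97, 152)
spot [ 295  267   39   38 1146] [ 0.4379 -0.3571]
fix shift [-7.6  2.2 37.6] rot [ 1.05 -1.11  0.08]
```

arm_command(
  commands="-10 -1 8 1 -1.1 0 1; 0 0 10 0 0 0 1; 0 0 9 0 0 0 1; 0 0 6 0 0 0 1; 0 0 3 0 0 0 1; 0 0 0 0 0 0 1",
)

```text
time: 17.42
tool_pos: [0.4413, -0.356, -0.0148]
ee_rot: [-3.14, 0.004, 3.124]
wrist_force: [-0.4, -0.0, -0.1]
width: 0.094
```

Run:
```python
from h import *
o=st(); s=snapshot("wrist"); hole(s); fix(.4375,-.357,-.0185,3.12)
```

```text
t 17.43 [ 0.4413 -0.356  -0.0148] [-3.14   0.004  3.124] F [-0.4 -0.  -0.1] w 0.094
plate c [ 526.4 -283.5] size [185.8  10.2] long axis rad 1.554 px (280, 432, 360, 18)
plate c [ 431.  -357.1] size [51.8 83.6] long axis rad -0.019 px (256, 174, 115, 175)
spot [264 192  14  14 153] [ 0.3996 -0.3754]
spot [350 192  14  14 160] [ 0.4004 -0.3374]
spot [ 291  258   47   44 1597] [ 0.4378 -0.3571]
fix shift [ 3.9 -0.9  3.9] rot [-0.12  0.26  0.21]
```

arm_command(
  commands="4 -1 3 0 0 0 1; 0 0 2 0 0 0 1; 0 0 0 0 0 0 0; 0 0 0 0 0 0 0; 0 0 0 0 0 0 0; 0 0 0 0 0 0 0; 0 0 0 0 0 0 0; 0 0 0 0 0 0 0; 0 0 -20 0 0 0 0; 0 0 -45 0 0 0 0; 0 0 -55 0 0 0 0; 0 0 -55 0 0 0 0",
)

```text
time: 18.98
tool_pos: [0.4326, -0.3534, 0.1512]
ee_rot: [3.132, -0.008, 3.123]
wrist_force: [-0.1, -0.8, -1.7]
width: 0.0513
```

Run:
```python
from h import *
o=st(); go(.52,.195,.17,2.99,12)
```

```text
t 18.98 [ 0.4326 -0.3534  0.1512] [ 3.132 -0.008  3.123] F [-0.1 -0.8 -1.7] w 0.0513
shift [-77.2 550.1 -13.9] turn z 7.6 alt turns of 180 possible; q6 -2.34 q1 -0.79
12 -6 46 -2 0 0 0.6; -6 46 -2 0 0 0.6; -5 46 -2 0 0 0.6; -5 46 -2 0 0 0.6; -4 46 -2 0 0 0.6; -4 46 -2 0 0 0.6; -3 46 -2 0 0 0.6; -3 46 -2 0 0 0.6; -2 46 -2 0 0 0.6; -2 46 -2 0 0 0.6; -1 46 -2 0 0 0.6; -1 46 -2 0 0 0.6
```

arm_command(
  commands="0 50 -5 0 0 0.6 0; 0 50 -5 0 0 0.6 0; 0 50 -3 0 0 0.6 0; 0 50 -2 0 0 0.6 0; -3 50 -2 0 0 0.6 0; -5 50 -2 0 0 0.6 0; -8 50 -2 0 0 0.6 0; -12 50 -2 0 0 0.6 0; -15 50 0 0 0 0.6 0; -15 50 0 0 0 0.6 0; -15 48 0 0 0 0.6 0; 0 0 0 0 0 0 0",
)

```text
time: 20.48
tool_pos: [0.5494, 0.1988, 0.1793]
ee_rot: [3.141, -0.001, 3.001]
wrist_force: [-1.0, -0.1, -1.5]
width: 0.0517
```

Run:
```python
from h import *
o=st(); fix(.555,.195,.14,2.99)
```

```text
t 20.48 [0.5494 0.1988 0.1793] [ 3.141e+00 -1.000e-03  3.001e+00] F [-1.  -0.1 -1.5] w 0.0517
fix shift [-6.1 -3.1 39.3] rot [ 0.06 -0.05  0.64]
```

Run:
```python
from h import *
s=snapshot("wrist"); cv2.imwrite("pics/w9.png",s["img"]); discs(s)
for r in models.tip_of("plate_rack_hinge",s)[:2]+models.tip_of("plate_rack_floor",s)[:2]: print(r)
```

```text
[ 499  157   65   64 3233] [531.2 188.4] [0.5518 0.3992]
```

View pics/w9.png

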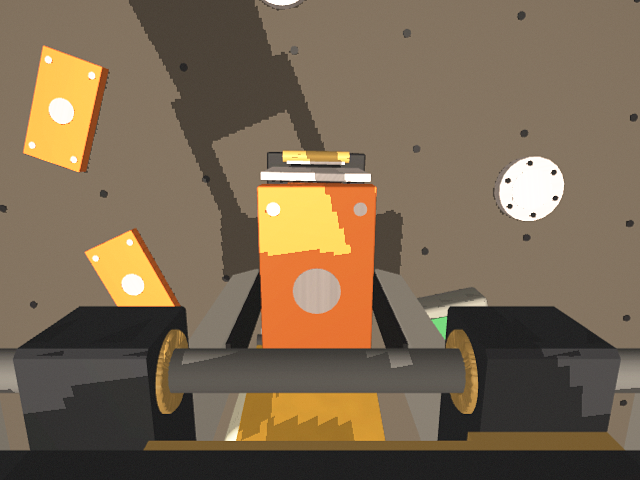

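Run:
```python
from h import *
s=snapshot("wrist"); o=st()
P={k:at(s,*p)[:2] for k,p in dict(w1=(260.5,175,.092),w2=(371,176.5,.092),f1=(267.5,153,.012),f2=(365,154.5,.012)).items()}
for a,b,off in (("w1","w2",.058),("f1","f2",.075)):
    d=P[b]-P[a]; yaw=np.arctan2(d[1],d[0])-np.pi/2; n=np.array([np.cos(-.15),np.sin(-.15)]); print(a,"len",np.hypot(*d).round(4),"yaw",yaw.round(3),"centre",((P[a]+P[b])/2+off*n).round(4))
fix(.5615,.1955,.11,2.99)
```

```text
t 20.68 [0.549  0.1949 0.1809] [3.141e+00 1.000e-03 2.996e+00] F [ 0.1 -0.3 -1.4] w 0.0516
w1 len 0.0799 yaw -0.159 centre [0.5639 0.1925]
f1 len 0.0886 yaw -0.16 centre [0.5669 0.1924]
fix shift [-12.1   2.4  71. ] rot [0.04 0.07 0.33]
```

arm_command(
  commands="-8 -2 20 0 0 0.9 0; -8 -1 20 0 0 0 0; 0 0 20 0 0 0 0; 0 0 10 0 0 0 0; 0 0 0 0 0 0 0",
)

```text
time: 21.3
tool_pos: [0.5647, 0.1826, 0.1057]
ee_rot: [-3.14, 0.001, 2.969]
wrist_force: [0.3, 1.1, -0.9]
width: 0.0515
```

Run:
```python
from h import *
o=st(); s=snapshot("wrist"); cv2.imwrite("pics/w10.png",s["img"][60:360,200:440]);fix(.5645,.1925,.09,2.98)
for x in (-36,):
  for y in (-36,36):
    c,q=np.cos(-.16),np.sin(-.16); print("pred rod",proj(s,[.5645+(x*c-y*q)/1000,.1925+(x*q+y*c)/1000,.09])-[200,60])
```

```text
t 21.3 [0.5647 0.1826 0.1057] [-3.140e+00  1.000e-03  2.969e+00] F [ 0.3  1.1 -0.9] w 0.0515
fix shift [ 2.2  9.6 16.3] rot [-0.05  0.09 -0.61]
pred rod [ 67.54465218 135.37841913]
pred rod [198.76380132 133.72413   ]
```

View pics/w10.png

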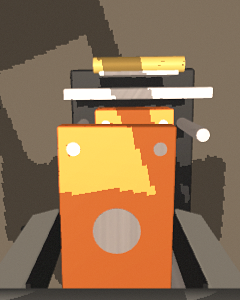

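arm_command(
  commands="2 12 0 0 0 -0.4 0; 0 1 14 0 0 0 0; 0 0 0 0 0 0 0",
)

```text
time: 21.72
tool_pos: [0.5664, 0.1973, 0.0935]
ee_rot: [3.141, 0.005, 2.977]
wrist_force: [-0.4, 0.7, -2.1]
width: 0.0514
```

Run:
```python
from h import *
o=st(); fix(.5645,.195,.05,2.975)
```

```text
t 21.73 [0.5664 0.1973 0.0935] [3.141 0.005 2.977] F [-0.4  0.7 -2.1] w 0.0514
fix shift [ 1.7 -2.6 43.5] rot [0.05 0.29 0.13]
```

arm_command(
  commands="2 -2.5 5 0 0 0 0; 0 0 8 0 0 0 0; 0 0 8 0 0 0 0; 0 0 8 0 0 0 0; 0 0 6 0 0 0 0; 0 0 4 0 0 0 0; 0 0 0 0 0 0 0",
)

```text
time: 22.6
tool_pos: [0.5639, 0.1948, 0.0514]
ee_rot: [3.141, 0.005, 2.977]
wrist_force: [0.8, -0.1, -0.5]
width: 0.0513
```

arm_command(
  commands="0 0 3 0 0 0 0; 0 0 3 0 0 0 0; 0 0 2 0 0 0 0; 0 0 2 0 0 0 0; 0 0 2 0 0 0 0; 0 0 2 0 0 0 0; 0 0 0 0 0 0 0",
)

```text
time: 23.48
tool_pos: [0.5647, 0.195, 0.0374]
ee_rot: [3.14, 0.006, 2.977]
wrist_force: [-0.5, -0.8, -1.1]
width: 0.0511
```

arm_command(
  commands="0 0 2 0 0 0 0; 0 0 2 0 0 0 0; 0 0 2 0 0 0 0; 0 0 2 0 0 0 0; 0 0 2 0 0 0 0; 0 0 2 0 0 0 0",
)

```text
time: 24.22
tool_pos: [0.565, 0.195, 0.0253]
ee_rot: [3.14, 0.007, 2.977]
wrist_force: [-2.7, -0.4, 7.1]
width: 0.0512
```

arm_command(
  commands="0 0 1.5 0 0 0 0; 0 0 1.5 0 0 0 0",
)

```text
time: 24.48
tool_pos: [0.565, 0.1951, 0.0253]
ee_rot: [3.14, 0.008, 2.977]
wrist_force: [-3.1, -0.5, 5.7]
width: 0.0514
```

arm_command(
  commands="0 0 0 0 0 0 0.85; 0 0 0 0 0 0 0.85; 0 0 0 0 0 0 0.85; 0 0 0 0 0 0 0.85; 0 0 -8 0 0 0 0.85; 0 0 -25 0 0 0 0.85; 0 0 -40 0 0 0 0.85; 0 0 -40 0 0 0 0.85; 0 0 -30 0 0 0 0.85; 10 50 -10 0 0 0 1; 15 50 0 0 0 0 1; 15 50 0 0 0 0 1",
)

```text
time: 25.98
tool_pos: [0.5518, 0.3499, 0.1886]
ee_rot: [3.137, 0.015, 2.969]
wrist_force: [0.4, -0.4, -0.7]
width: 0.0941
```

Run:
```python
from h import *
o=st(); s=snapshot("wrist"); cv2.imwrite("pics/w11.png",s["img"]); discs(s,.012,180); plates(s,.056); go(.55,.4,.01,2.975)
```

```text
t 25.98 [0.5518 0.3499 0.1886] [3.137 0.015 2.969] F [ 0.4 -0.4 -0.7] w 0.0941
[ 336  172   62   62 2974] [366.6 202. ] [0.5512 0.3997]
plate c [794.4 453. ] size [357.1  19.8] long axis rad 1.393 px (280, 432, 360, 18)
plate c [547.7 554. ] size [238.6  17.8] long axis rad 0.086 px (528, 20, 54, 282)
shift [  8.7  40.6 178.3] turn z 0.0 alt turns of 180 possible; q6 -0.92 q1 0.49
4 2 11 44 0 0 0.0; 2 11 44 0 0 0.0; 2 11 44 0 0 0.0; 2 11 44 0 0 0.0
```

arm_command(
  commands="3 15 35 0 0 0 1; 3 15 40 0 0 0 1; 2 8 40 0 0 0 1; 0 0 30 0 0 0 1; 0 0 15 0 0 0 1; 0 0 0 0 0 0 1",
)

```text
time: 26.78
tool_pos: [0.5514, 0.4021, 0.0283]
ee_rot: [3.127, 0.018, 2.981]
wrist_force: [0.6, -0.9, -0.7]
width: 0.0941
```

Run:
```python
from h import *
o=st(); s=snapshot("wrist"); discs(s,.012,180); fix(.551,.4,-.0185,2.975)
```

```text
t 26.77 [0.5514 0.4021 0.0283] [3.127 0.018 2.981] F [ 0.6 -0.9 -0.7] w 0.0941
[ 261  212  102   98 7900] [311.6 260.4] [0.5512 0.3998]
fix shift [ 1.5 -3.4 48. ] rot [0.91 1.1  0.33]
```

arm_command(
  commands="0 -2 10 0.9 1.1 0 1; 0 0 12 0 0 0 1; 0 0 12 0 0 0 1; 0 0 8 0 0 0 1; 0 0 4 0 0 0 1; 0 0 0 0 0 0 1",
)

```text
time: 27.58
tool_pos: [0.5544, 0.4013, -0.0155]
ee_rot: [3.138, 0.004, 2.98]
wrist_force: [-0.0, -1.0, 0.4]
width: 0.0941
```

Run:
```python
from h import *
o=st(); s=snapshot("wrist"); discs(s,.012,180); fix(.551,.4,-.0185,2.975)
```

```text
t 27.57 [ 0.5544  0.4013 -0.0155] [3.138 0.004 2.98 ] F [-0.  -1.   0.4] w 0.0941
[  249   221   126   120 11799] [311.6 280.9] [0.5511 0.3997]
fix shift [ 3.3 -2.   3.2] rot [0.2  0.23 0.29]
```

arm_command(
  commands="3.5 -2 2 0 0 0 1; 0 0 2 0 0 0 1; 0 0 0 0 0 0 0; 0 0 0 0 0 0 0; 0 0 0 0 0 0 0; 0 0 0 0 0 0 0; 0 0 0 0 0 0 0; 0 0 -10 0 0 0 0; 0 0 -40 0 0 0 0; 10 0 -50 0 0 0 0; 20 0 -50 0 0 0 0; 30 0 -40 0 0 0 0",
)

```text
time: 29.12
tool_pos: [0.4874, 0.4063, 0.1685]
ee_rot: [-3.134, -0.008, 2.977]
wrist_force: [-0.1, -0.4, -2.8]
width: 0.0589
```

arm_command(
  commands="35 -40 -10 0 0 0 0; 20 -50 0 0 0 0 0; 10 -50 0 0 0 0 0; 0 -50 0 0 0 0 0; -8 -50 0 0 0 0 0; -8 -50 0 0 0 0 0; -8 -50 0 0 0 0 0; -10 -50 0 0 0 0 0; -15 -50 0 0 0 0 0; -15 -50 0 0 0 0 0; -15 -40 0 0 0 0 0; 0 0 0 0 0 0 0",
)

```text
time: 30.62
tool_pos: [0.4107, -0.1314, 0.188]
ee_rot: [3.141, 0.006, 2.983]
wrist_force: [-0.2, -0.1, -3.3]
width: 0.0589
```

Run:
```python
from h import *
o=st(); fix(.5435,-.1865,.11,2.97)
```

```text
t 30.62 [ 0.4107 -0.1314  0.188 ] [3.141 0.006 2.983] F [-0.2 -0.1 -3.3] w 0.0589
fix shift [-139.3  -33.5   78.9] rot [0.06 0.35 0.75]
```

arm_command(
  commands="-35 -9 5 0 0 0.7 0; -35 -9 10 0 0 0 0; -35 -8 15 0 0 0 0; -25 -7 20 0 0 0 0; -3 0 20 0 0 0 0; 0 0 10 0 0 0 0; 0 0 0 0 0 0 0",
)

```text
time: 31.5
tool_pos: [0.5396, -0.1804, 0.1084]
ee_rot: [3.136, 0.006, 2.975]
wrist_force: [-0.1, -0.1, -2.9]
width: 0.0585
```

Run:
```python
from h import *
o=st(); fix(.5435,-.1865,.06,2.97); s=snapshot("wrist"); cv2.imwrite("pics/w12.png",s["img"])
print("pred rods",[proj(s,[.5437+(-31*.9852+y*(.171))/1000,-.1865+(31*.171+y*.985)/1000,.09]).round(1) for y in(-25,25)]); 
discs(s,.1,180,1000)
```

```text
t 31.5 [ 0.5396 -0.1804  0.1084] [3.136 0.006 2.975] F [-0.1 -0.1 -2.9] w 0.0585
fix shift [-4.6 -5.6 48.4] rot [0.3  0.32 0.31]
pred rods [array([262.1, 214.9]), array([351.1, 215.3])]
[ 233  157  147   12 1475] [309.2 162.3] [ 0.4843 -0.1746]
[ 260  203  107  118 3430] [306.8 240.8] [ 0.5254 -0.1831]
```

View pics/w12.png

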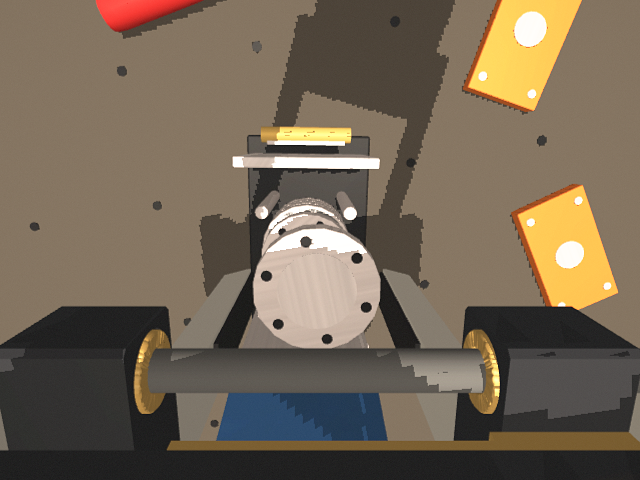

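arm_command(
  commands="-4 -6 4 0.3 0.3 0.3 0; 0 0 12 0 0 0 0; 0 0 12 0 0 0 0; 0 0 6 0 0 0 0; 0 0 0 0 0 0 0",
)

```text
time: 32.17
tool_pos: [0.5436, -0.1878, 0.0752]
ee_rot: [-3.14, 0.005, 2.969]
wrist_force: [-0.1, 0.3, -3.0]
width: 0.0585
```

Run:
```python
from h import *
o=st(); fix(.5435,-.1865,.06,2.97)
```

```text
t 32.17 [ 0.5436 -0.1878  0.0752] [-3.14   0.005  2.969] F [-0.1  0.3 -3. ] w 0.0585
fix shift [ 0.4  1.2 15.2] rot [-0.08  0.27 -0.03]
```

arm_command(
  commands="0.5 1.2 6 0 0 0 0; 0 0 6 0 0 0 0; 0 0 4 0 0 0 0; 0 0 3 0 0 0 0; 0 0 2 0 0 0 0; 0 0 2 0 0 0 0; 0 0 2 0 0 0 0; 0 0 2 0 0 0 0; 0 0 2 0 0 0 0; 0 0 2 0 0 0 0; 0 0 2 0 0 0 0",
)

```text
time: 33.55
tool_pos: [0.5444, -0.1868, 0.0466]
ee_rot: [-3.139, 0.008, 2.97]
wrist_force: [-3.1, 0.6, 5.1]
width: 0.0586
```

arm_command(
  commands="0 0 2 0 0 0 0; 0 0 0 0 0 0 0; 0 0 0 0 0 0 0.85; 0 0 0 0 0 0 0.85; 0 0 0 0 0 0 0.85; 0 0 0 0 0 0 0.85; 0 0 -8 0 0 0 0.85; 0 0 -20 0 0 0 0.85; 0 0 -40 0 0 0 0.85; 0 0 -40 0 0 0 0.85; 0 0 -30 0 0 0 0.85; 0 0 0 0 0 0 0.85",
)

```text
time: 35.05
tool_pos: [0.5444, -0.1869, 0.1922]
ee_rot: [-3.138, 0.015, 2.97]
wrist_force: [0.2, 0.2, 0.5]
width: 0.0798
```

Run:
```python
from h import *
o=st(); s=snapshot("wrist"); hole(s); discs(s,.0765,170); go(.4225,-.012,.05,2.667)
```

```text
t 35.05 [ 0.5444 -0.1869  0.1922] [-3.138  0.015  2.97 ] F [0.2 0.2 0.5] w 0.0798
plate c [824.8 -97.9] size [454.5  22.4] long axis rad 1.402 px (236, 432, 404, 18)
plate c [590.1   9.2] size [99.  55.3] long axis rad 0.289 px (481, 167, 84, 108)
plate c [426.  -15.3] size [56.3 94.2] long axis rad -0.482 px (441, 0, 97, 109)
spot [478  31  26  27 550] [ 0.4242 -0.0118]
spot [ 281  182   72   75 3474] [ 0.5515 -0.1903]
spot [515 212  23  23 400] [0.5911 0.0115]
[ 280  181   74   79 4658] [316.5 219.4] [ 0.5402 -0.1863]
shift [150.7 151.6 137.9] turn z 17.4 alt turns of 180 possible; q6 -1.83 q1 -0.43
4 37 38 35 0 0 4.3; 40 35 35 0 0 4.3; 43 32 35 0 0 4.3; 45 28 35 0 0 4.3
```

arm_command(
  commands="40 20 0 0 0 3.5 1; 35 30 10 0 0 3.5 1; 30 30 25 0 0 3.5 1; 30 30 30 0 0 3.5 1; 25 25 35 0 0 3.5 1; 0 5 30 0 0 0 1; 0 0 0 0 0 0 1",
)

```text
time: 35.98
tool_pos: [0.4208, -0.0027, 0.0398]
ee_rot: [-3.137, -0.011, 2.653]
wrist_force: [0.4, 0.3, 1.1]
width: 0.094
```

Run:
```python
from h import *
o=st(); s=snapshot("wrist"); hole(s); fix(.4235,-.012,.01,2.662)
```

```text
t 35.98 [ 0.4208 -0.0027  0.0398] [-3.137 -0.011  2.653] F [0.4 0.3 1.1] w 0.094
plate c [565.4  29.2] size [240.2  42. ] long axis rad 1.086 px (280, 393, 360, 57)
plate c [437.  -18.3] size [52.1 66.3] long axis rad -0.484 px (262, 237, 87, 104)
spot [   0  201  105   96 1369] [ 0.3416 -0.1397]
spot [288 250  36  35 966] [ 0.4242 -0.0115]
fix shift [-5.7 -7.1 31.4] rot [-0.21 -0.47 -0.55]
```

arm_command(
  commands="-6 -6 12 0 -0.5 -0.3 1; 0 0 14 0 0 0 1; 0 0 14 0 0 0 1; 0 0 9 0 0 0 1; 0 0 4 0 0 0 1; 0 0 0 0 0 0 1",
)

```text
time: 36.78
tool_pos: [0.4271, -0.014, -0.0129]
ee_rot: [-3.139, 0.005, 2.655]
wrist_force: [-0.2, 0.6, -0.5]
width: 0.0941
```

Run:
```python
from h import *
o=st(); s=snapshot("wrist"); hole(s); fix(.4242,-.0115,-.0185,2.658)
```

```text
t 36.77 [ 0.4271 -0.014  -0.0129] [-3.139  0.005  2.655] F [-0.2  0.6 -0.5] w 0.0941
plate c [534.6  14.4] size [187.7  17.5] long axis rad 1.086 px (280, 420, 360, 30)
plate c [432.7 -16.1] size [51.9 53.1] long axis rad -0.484 px (261, 243, 112, 106)
spot [267 191  15  14 157] [ 0.3818 -0.0108]
spot [352 190  14  15 159] [0.3993 0.0228]
spot [  0 192  56  58 948] [ 0.3375 -0.1151]
spot [ 294  256   46   44 1579] [ 0.4241 -0.0115]
fix shift [4.  0.8 5.8] rot [-0.14  0.33 -0.17]
```

arm_command(
  commands="4 1 4 0 0 0 1; 0 0 2 0 0 0 1; 0 0 0 0 0 0 0; 0 0 0 0 0 0 0; 0 0 0 0 0 0 0; 0 0 0 0 0 0 0; 0 0 0 0 0 0 0; 0 0 0 0 0 0 0; 0 0 -10 0 0 0 0; 0 0 -45 0 0 0 0; 0 0 -55 0 0 0 0; 0 0 -55 0 0 0 0",
)

```text
time: 38.33
tool_pos: [0.4191, -0.0093, 0.1462]
ee_rot: [-3.135, -0.006, 2.655]
wrist_force: [0.2, -0.2, -3.3]
width: 0.0514
```

Run:
```python
from h import *
o=st(); go(.555,.19,.17,2.977,7)
```

```text
t 38.33 [ 0.4191 -0.0093  0.1462] [-3.135 -0.006  2.655] F [ 0.2 -0.2 -3.3] w 0.0514
shift [-26.8 239.6 -25.4] turn z -18.4 alt turns of 180 possible; q6 -1.24 q1 -0.15
7 -4 34 -3 0 0 -2.6; -5 34 -3 0 0 -2.6; -7 34 -3 0 0 -2.6; -9 33 -3 0 0 -2.6; -10 33 -3 0 0 -2.6; -12 32 -3 0 0 -2.6; -13 32 -3 0 0 -2.6
```

arm_command(
  commands="0 34 -5 0 0 -2.6 0; -2 34 -5 0 0 -2.6 0; -5 34 -5 0 0 -2.6 0; -9 33 -3 0 0 -2.6 0; -10 33 0 0 0 -2.6 0; -14 32 0 0 0 -2.6 0; -14 25 0 0 0 -2.4 0; 0 0 0 0 0 0 0",
)

```text
time: 39.33
tool_pos: [0.5548, 0.1916, 0.1741]
ee_rot: [-3.139, 0.006, 2.978]
wrist_force: [-0.5, 0.2, -1.2]
width: 0.0513
```

Run:
```python
from h import *
o=st(); fix(.5645,.195,.11,2.977)
```

```text
t 39.33 [0.5548 0.1916 0.1741] [-3.139  0.006  2.978] F [-0.5  0.2 -1.2] w 0.0513
fix shift [-8.6  5.1 64.1] rot [-0.16  0.35  0.06]
```

arm_command(
  commands="-8 5 15 0 0.3 0 0; 0 0 20 0 0 0 0; 0 0 20 0 0 0 0; 0 0 15 0 0 0 0; 0 0 0 0 0 0 0",
)

```text
time: 39.95
tool_pos: [0.5621, 0.1915, 0.0988]
ee_rot: [-3.136, -0.003, 2.973]
wrist_force: [-0.8, 0.4, -1.5]
width: 0.0511
```

Run:
```python
from h import *
o=st(); fix(.5645,.195,.06,2.977)
s=snapshot("wrist"); print("hole px should be ~ (316,291):"); hole(s,.1)
```

```text
t 39.95 [0.5621 0.1915 0.0988] [-3.136e+00 -3.000e-03  2.973e+00] F [-0.8  0.4 -1.5] w 0.0511
fix shift [-1.9  4.  38.8] rot [-0.31 -0.19 -0.24]
hole px should be ~ (316,291):
plate c [659.3 213.8] size [277.   36.5] long axis rad 1.406 px (147, 394, 471, 56)
plate c [550.7  68.7] size [42. 41.] long axis rad 0.287 px (36, 239, 102, 75)
plate c [559.5 192. ] size [60.3 96. ] long axis rad -0.169 px (259, 173, 117, 176)
spot [266 199  14  15 166] [0.5249 0.1754]
spot [383 198  14  14 157] [0.5339 0.2343]
spot [ 293  266   47   44 1623] [0.5719 0.19  ]
```

arm_command(
  commands="-1.5 4 5 0 0 0 0; 0 0 12 0 0 0 0; 0 0 12 0 0 0 0; 0 0 8 0 0 0 0; 0 0 4 0 0 0 0; 0 0 0 0 0 0 0",
)

```text
time: 40.75
tool_pos: [0.5661, 0.1958, 0.0579]
ee_rot: [-3.138, 0.001, 2.973]
wrist_force: [1.0, 0.6, -1.5]
width: 0.0511
```

Run:
```python
from h import *
o=st(); fix(.5645,.195,.037,2.977)
```

```text
t 40.75 [0.5661 0.1958 0.0579] [-3.138e+00  1.000e-03  2.973e+00] F [ 1.   0.6 -1.5] w 0.0511
fix shift [ 1.5 -0.9 20.9] rot [-0.2   0.08 -0.24]
```

arm_command(
  commands="1.5 -1 4 0 0 0 0; 0 0 4 0 0 0 0; 0 0 3 0 0 0 0; 0 0 2 0 0 0 0; 0 0 2 0 0 0 0; 0 0 2 0 0 0 0; 0 0 2 0 0 0 0; 0 0 2 0 0 0 0; 0 0 2 0 0 0 0; 0 0 2 0 0 0 0",
)

```text
time: 42.0
tool_pos: [0.5654, 0.1951, 0.0386]
ee_rot: [-3.139, 0.005, 2.973]
wrist_force: [-4.2, -0.6, 5.4]
width: 0.0511
```

arm_command(
  commands="0 0 2 0 0 0 0; 0 0 0 0 0 0 0; 0 0 0 0 0 0 0.85; 0 0 0 0 0 0 0.85; 0 0 0 0 0 0 0.85; 0 0 0 0 0 0 0.85; 0 0 -8 0 0 0 0.85; 0 0 -20 0 0 0 0.85; 0 0 -40 0 0 0 0.85; 0 0 -40 0 0 0 0.85; 0 0 -40 0 0 0 0.85; 0 0 0 0 0 0 0.85",
)

```text
time: 43.5
tool_pos: [0.5653, 0.1957, 0.1939]
ee_rot: [-3.141, 0.01, 2.973]
wrist_force: [1.1, -0.3, -0.1]
width: 0.0799
```

Run:
```python
from h import *
o=st(); s=snapshot("wrist"); cv2.imwrite("pics/w13.png",s["img"]); hole(s); print("--pile"); hole(s,.069); go(.5905,.0115,.06,3.43)
```

```text
t 43.5 [0.5653 0.1957 0.1939] [-3.141  0.01   2.973] F [ 1.1 -0.3 -0.1] w 0.0799
plate c [821.1 291.2] size [456.   71.9] long axis rad 1.402 px (236, 393, 404, 57)
plate c [685.3 175. ] size [124.8  48.7] long axis rad 1.402 px (257, 305, 119, 44)
plate c [590.   14.6] size [96.5 57.4] long axis rad 0.287 px (96, 213, 90, 102)
plate c [574.9 193.6] size [ 60.8 114.4] long axis rad -0.167 px (285, 162, 63, 116)
spot [304 210  25  26 520] [0.5757 0.1936]
spot [130 256  22  22 378] [0.5909 0.0121]
spot [439 271  57  71 875] [0.6785 0.3422]
--pile
plate c [773.7 278.8] size [388.7  61.3] long axis rad 1.402 px (236, 393, 404, 57)
plate c [658.  179.7] size [106.4  41.5] long axis rad 1.402 px (257, 305, 119, 44)
plate c [576.8  43. ] size [82.3 48.9] long axis rad 0.287 px (96, 213, 90, 102)
plate c [563.9 195.6] size [51.8 97.5] long axis rad -0.167 px (285, 162, 63, 116)
spot [304 210  25  26 520] [0.5646 0.1956]
spot [130 256  22  22 378] [0.5776 0.0409]
spot [439 271  57  71 875] [0.6522 0.3222]
shift [ -56.1 -176.6  131.9] turn z -26.2 alt turns of 180 possible; q6 -1.16 q1 0.24
4 -14 -44 33 0 0 -6.5; -9 -46 33 0 0 -6.5; -4 -46 33 0 0 -6.5; 1 -46 33 0 0 -6.5
```

View pics/w13.png

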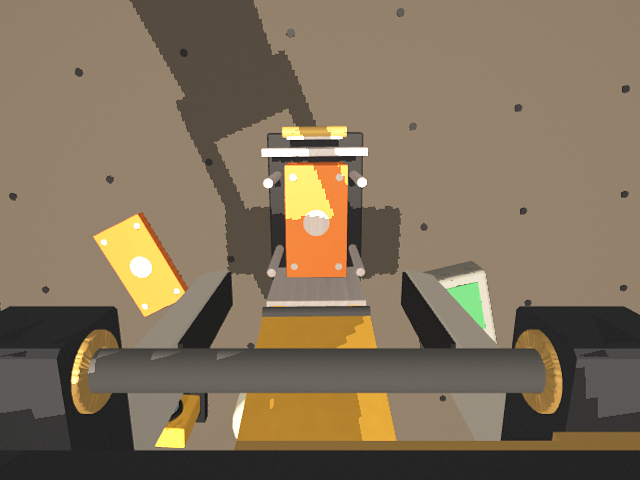

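arm_command(
  commands="12 -44 0 0 0 -6.5 0.9; 4 -46 15 0 0 -6.5 1; -10 -46 35 0 0 -6.5 1; -14 -40 35 0 0 -6.5 1; -8 0 35 0 0 0 1; 0 0 0 0 0 0 1",
)

```text
time: 44.3
tool_pos: [0.574, 0.0238, 0.0574]
ee_rot: [3.141, -0.012, -2.84]
wrist_force: [-0.0, 1.0, -0.6]
width: 0.0939
```

Run:
```python
from h import *
o=st(); s=snapshot("wrist"); hole(s); fix(.5909,.012,.01,3.43)
```

```text
t 44.3 [0.574  0.0238 0.0574] [ 3.141 -0.012 -2.84 ] F [-0.   1.  -0.6] w 0.0939
plate c [678.8 164.3] size [ 14.1 259.4] long axis rad -1.27 px (280, 432, 360, 18)
plate c [574.3 202.7] size [123.8  78.7] long axis rad 0.104 px (511, 233, 129, 181)
plate c [597.2  13.5] size [82.8 52.2] long axis rad 0.288 px (251, 215, 82, 122)
spot [276 252  33  32 823] [0.591  0.0118]
spot [   0  261   33   46 1011] [ 0.657  -0.1581]
fix shift [-11.7 -15.7  49.5] rot [-0.06 -0.48  0.8 ]
```

arm_command(
  commands="-10 -14 15 0 -0.5 0.8 1; 0 0 18 0 0 0 1; 0 0 16 0 0 0 1; 0 0 12 0 0 0 1; 0 0 8 0 0 0 1; 0 0 3 0 0 0 1; 0 0 0 0 0 0 1",
)

```text
time: 45.22
tool_pos: [0.592, 0.014, -0.0135]
ee_rot: [-3.138, 0.007, -2.852]
wrist_force: [1.1, -0.3, 0.8]
width: 0.094
```

Run:
```python
from h import *
o=st(); s=snapshot("wrist"); hole(s); fix(.591,.0118,-.0185,3.43)
```

```text
t 45.23 [ 0.592   0.014  -0.0135] [-3.138  0.007 -2.852] F [ 1.1 -0.3  0.8] w 0.094
plate c [652.2 109.3] size [ 10.3 187.2] long axis rad -1.279 px (280, 432, 360, 18)
plate c [597.2  13.4] size [54.9 51.9] long axis rad 0.288 px (257, 239, 113, 110)
spot [264 196  14  14 159] [ 0.5602 -0.0173]
spot [349 196  14  14 156] [0.5494 0.0191]
spot [ 291  261   46   44 1559] [0.591  0.0117]
fix shift [ 1.8 -1.7  5.3] rot [-0.19  0.41  0.09]
```

arm_command(
  commands="1.5 -1.7 4 0 0 0 1; 0 0 2 0 0 0 1; 0 0 0 0 0 0 0; 0 0 0 0 0 0 0; 0 0 0 0 0 0 0; 0 0 0 0 0 0 0; 0 0 0 0 0 0 0; 0 0 0 0 0 0 0; 0 0 -10 0 0 0 0; 0 0 -45 0 0 0 0; 20 0 -55 0 0 0 0; 20 0 -55 0 0 0 0",
)

```text
time: 46.78
tool_pos: [0.5476, 0.0007, 0.1444]
ee_rot: [3.14, -0.005, -2.851]
wrist_force: [1.4, 0.6, -2.2]
width: 0.0513
```

Run:
```python
from h import *
o=st(); go(.555,.19,.18,2.977,7)
```

```text
t 46.77 [0.5476 0.0007 0.1444] [ 3.14  -0.005 -2.851] F [ 1.4  0.6 -2.2] w 0.0513
shift [-61.2 179.2 -35.6] turn z 26.1 alt turns of 180 possible; q6 -1.96 q1 -0.1
7 -9 26 -5 0 0 3.7; -7 26 -5 0 0 3.7; -5 27 -5 0 0 3.7; -4 27 -5 0 0 3.7; -2 27 -5 0 0 3.7; -0 27 -5 0 0 3.7; 2 27 -5 0 0 3.7
```

arm_command(
  commands="-5 26 -10 0 0 3.7 0; -5 26 -10 0 0 3.7 0; -4 27 -8 0 0 3.7 0; -3 27 -5 0 0 3.7 0; -2 27 0 0 0 3.7 0; 0 27 0 0 0 3.7 0; 2 27 0 0 0 3.7 0; 0 0 0 0 0 0 0",
)

```text
time: 47.78
tool_pos: [0.5496, 0.1931, 0.1907]
ee_rot: [3.141, 0.012, 2.963]
wrist_force: [0.2, 0.3, -2.0]
width: 0.0515
```

Run:
```python
from h import *
o=st(); fix(.5645,.195,.11,2.977)
```

```text
t 47.77 [0.5496 0.1931 0.1907] [3.141 0.012 2.963] F [ 0.2  0.3 -2. ] w 0.0515
fix shift [-13.3   4.4  80.9] rot [ 0.05  0.71 -0.83]
```

arm_command(
  commands="-10 4 20 0 0.7 -0.8 0; -3 0 25 0 0 0 0; 0 0 25 0 0 0 0; 0 0 15 0 0 0 0; 0 0 0 0 0 0 0",
)

```text
time: 48.4
tool_pos: [0.565, 0.19, 0.0984]
ee_rot: [-3.139, -0.004, 2.976]
wrist_force: [0.2, -0.0, -0.9]
width: 0.0513
```

Run:
```python
from h import *
o=st(); fix(.5645,.195,.052,2.977)
s=snapshot("wrist"); hole(s,.13)
```

```text
t 48.4 [0.565  0.19   0.0984] [-3.139 -0.004  2.976] F [ 0.2 -0.  -0.9] w 0.0513
fix shift [ 1.1  5.  46.4] rot [-0.16 -0.24 -0.06]
plate c [638.1 211.1] size [235.7  31.6] long axis rad 1.407 px (147, 393, 471, 57)
plate c [552.7 192.2] size [51.3 83.4] long axis rad -0.169 px (259, 169, 118, 180)
spot [385 192  15  14 159] [0.5294 0.2293]
spot [266 198  15  15 165] [0.5237 0.178 ]
spot [ 293  265   47   45 1628] [0.5636 0.1904]
```

Expect contact near reading 0.050.

arm_command(
  commands="1 5 5 0 0 0 0; 0 0 12 0 0 0 0; 0 0 8 0 0 0 0; 0 0 4 0 0 0 0; 0 0 0 0 0 0 0",
)

```text
time: 49.08
tool_pos: [0.567, 0.196, 0.0713]
ee_rot: [-3.141, 0.002, 2.977]
wrist_force: [-0.1, -0.3, -2.0]
width: 0.0513
```

Run:
```python
from h import *
o=st(); fix(.5645,.195,.052,2.977)
```

```text
t 49.08 [0.567  0.196  0.0713] [-3.141e+00  2.000e-03  2.977e+00] F [-0.1 -0.3 -2. ] w 0.0513
fix shift [ 2.4 -1.4 19.3] rot [-0.01  0.12 -0.02]
```

arm_command(
  commands="2 -1 4 0 0 0 0; 0 0 4 0 0 0 0; 0 0 3 0 0 0 0; 0 0 2 0 0 0 0; 0 0 2 0 0 0 0; 0 0 2 0 0 0 0; 0 0 2 0 0 0 0; 0 0 2 0 0 0 0; 0 0 2 0 0 0 0; 0 0 2 0 0 0 0",
)

```text
time: 50.32
tool_pos: [0.5655, 0.1954, 0.0504]
ee_rot: [3.141, 0.005, 2.977]
wrist_force: [-3.6, 0.2, 6.6]
width: 0.0513
```

arm_command(
  commands="0 0 2 0 0 0 0; 0 0 0 0 0 0 0; 0 0 0 0 0 0 0.85; 0 0 0 0 0 0 0.85; 0 0 0 0 0 0 0.85; 0 0 0 0 0 0 0.85; 0 0 -8 0 0 0 0.85; 0 0 -20 0 0 0 0.85; 0 0 -40 0 0 0 0.85; 0 0 -40 0 0 0 0.85; 0 0 -40 0 0 0 0.85; 0 0 -40 0 0 0 0.85",
)

```text
time: 51.82
tool_pos: [0.563, 0.1951, 0.242]
ee_rot: [-3.14, 0.001, 2.977]
wrist_force: [0.8, 0.0, -0.2]
width: 0.0801
```

Run:
```python
from h import *
o=st(); s=snapshot("wrist"); hole(s,.08); 
a=snapshot("scene"); b=snapshot("side")
for s in (a,b):
  for q in ("flange1","plate1"):
    for r in models.tip_of(q,s): u,v=r["centre"][0]*640,r["centre"][1]*480; print(q,round(r["conf"],2),round(u),round(v),at(s,u,v,0)[:2].round(3),at(s,u,v,.075)[:2].round(3))
cv2.imwrite("pics/both.png",np.hstack([a["img"][100:460,60:460],b["img"][80:440,150:550]]))
```

```text
t 51.83 [0.563  0.1951 0.242 ] [-3.140e+00  1.000e-03  2.977e+00] F [ 0.8  0.  -0.2] w 0.0801
plate c [798.8 286.5] size [429.7  67.4] long axis rad 1.407 px (236, 393, 404, 57)
plate c [667.8 178.7] size [111.   54.2] long axis rad 1.406 px (262, 297, 112, 52)
plate c [564. 196.] size [52.2 97.5] long axis rad -0.165 px (290, 164, 57, 105)
spot [306 207  24  23 432] [0.5644 0.1961]
spot [422 261  56  61 711] [0.6483 0.3195]
flange1 0.79 260 308 [ 0.513 -0.162] [ 0.554 -0.197]
flange1 0.39 260 310 [ 0.517 -0.166] [ 0.558 -0.2  ]
plate1 0.71 378 200 [0.526 0.273] [0.566 0.198]
plate1 0.53 377 208 [0.538 0.245] [0.577 0.173]
plate1 0.43 376 209 [0.539 0.242] [0.578 0.171]
plate1 0.28 376 223 [0.567 0.199] [0.603 0.131]
flange1 0.85 317 204 [ 0.573 -0.309] [ 0.548 -0.184]
flange1 0.62 317 212 [ 0.564 -0.27 ] [ 0.541 -0.149]
plate1 0.71 262 313 [0.593 0.118] [0.566 0.196]
plate1 0.57 262 324 [0.583 0.146] [0.558 0.221]
plate1 0.46 263 322 [0.583 0.139] [0.557 0.214]
```

View pics/both.png

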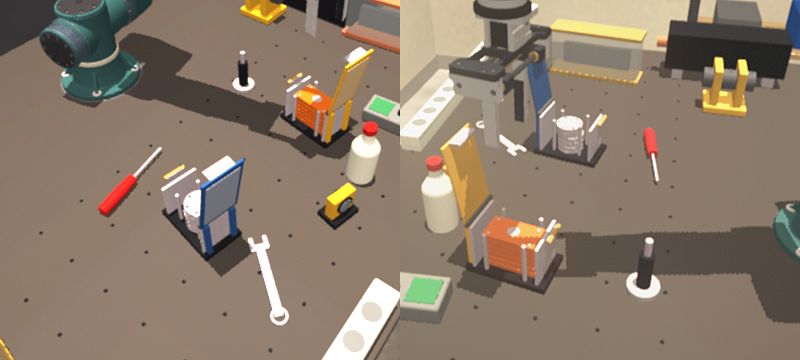

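arm_command(
  commands="0 0 -25 0 0 0 0; 0 0 -25 0 0 0 0; -30 0 0 0 0 0 0; -35 0 0 0 0 0 0; -35 0 0 0 0 0 0; -20 0 0 0 0 0 0; 0 0 0 0 0 0 0; 0 0 0 0 0 0 0",
)

```text
time: 53.18
tool_pos: [0.679, 0.1744, 0.27]
ee_rot: [-3.128, -0.031, 2.978]
wrist_force: [-0.5, -0.3, -0.1]
width: 0.0037
```

```bash
cat >> h.py <<'E'
RK=dict(p=(.5645,.1957,-.163),f=(.5437,-.1865,-.172))
def rk(k):
    o=robot.get_obs(); x,y,a=RK[k]; d=Rn.from_euler("z",-a).apply(o["tool_pos"]-[x,y,-.019])*1000
    print("t",round(o["time"],2),"rack X,Y,Z(tip)",d.round(1),"tilt/yaw err deg",np.degrees([(o["ee_rot"][0]%(2*np.pi))-np.pi,o["ee_rot"][1],(o["ee_rot"][2]-a)%(2*np.pi)-np.pi]).round(1),"F",o["wrist_force"].round(1),"q",o["joint_positions"].round(2))
E
python3 -c "
from h import *
rk('p')"
```

```text
t 53.17 rack X,Y,Z(tip) [116.4  -2.5 289. ] tilt/yaw err deg [ 0.8 -1.8 -0.1] F [-0.5 -0.3 -0.1] q [ 0.17  0.49  0.69 -0.    2.   -1.24]
```

arm_command(
  commands="0 0 20 -0.8 -1.8 0 0; 0 2 25 0 0 0 0; 0 0 25 0 0 0 0; 0 0 15 0 0 0 0; 0 0 0 0 0 0 0",
)

```text
time: 53.8
tool_pos: [0.6742, 0.1782, 0.1845]
ee_rot: [3.14, 0.002, 2.981]
wrist_force: [0.0, -0.2, 0.4]
width: 0.0008
```

```bash
python3 -c "
from h import *
rk('p')
s=snapshot('wrist'); print(models.tip_of('plate_rack_cover_edge',s)[:1])"
```

```text
t 53.8 rack X,Y,Z(tip) [111.1   0.5 203.5] tilt/yaw err deg [-0.1  0.1  0.1] F [ 0.  -0.2  0.4] q [ 0.18  0.42  0.95  0.    1.77 -1.23]
[{'centre': [0.717, 0.4512], 'conf': 0.65}]
```

arm_command(
  commands="10 0 0 0 0 0 0; 12 0 0 0 0 0 0; 12 0 0 0 0 0 0; 12 0 0 0 0 0 0; 12 0 0 0 0 0 0; 12 0 0 0 0 0 0",
)

```text
time: 54.65
tool_pos: [0.6038, 0.1902, 0.1899]
ee_rot: [3.136, 0.013, 2.98]
wrist_force: [2.0, -0.3, -1.7]
width: 0.0006
```

```bash
python3 -c "
from h import *
rk('p')"
```

```text
t 54.65 rack X,Y,Z(tip) [ 39.7   0.9 208.9] tilt/yaw err deg [-0.3  0.8  0.1] F [ 2.  -0.3 -1.7] q [ 0.22  0.26  1.15  0.    1.72 -1.19]
```

arm_command(
  commands="12 0 2 0 0 0 0; 12 0 2 0 0 0 0; 12 0 2 0 0 0 0; 11 0 3 0 0 0 0; 10 0 6 0 0 0 0; 8 0 9 0 0 0 0; 7 0 10 0 0 0 0; 5 0 11 0 0 0 0",
)

```text
time: 55.65
tool_pos: [0.5224, 0.2039, 0.142]
ee_rot: [3.135, 0.014, 2.981]
wrist_force: [-0.8, 0.7, 1.5]
width: 0.0005
```

```bash
python3 -c "
from h import *
rk('p')"
```

```text
t 55.65 rack X,Y,Z(tip) [-42.9   1.2 161. ] tilt/yaw err deg [-0.4  0.8  0.1] F [-0.8  0.7  1.5] q [ 0.27  0.11  1.42 -0.    1.6  -1.14]
```

arm_command(
  commands="6 0 9 0 0 0 0; 5 0 9 0 0 0 0; 4 0 9 0 0 0 0; 3 0 8 0 0 0 0; 3 0 6 0 0 0 0; 0 0 5 0 0 0 0; 0 0 4 0 0 0 0; 0 0 4 0 0 0 0; 0 0 4 0 0 0 0",
)

```text
time: 56.78
tool_pos: [0.5009, 0.2076, 0.0875]
ee_rot: [3.135, 0.016, 2.981]
wrist_force: [-0.5, -0.9, 1.1]
width: 0.0003
```

```bash
python3 -c "
from h import *
rk('p')"
```

```text
t 56.77 rack X,Y,Z(tip) [-64.6   1.4 106.5] tilt/yaw err deg [-0.4  0.9  0.1] F [-0.5 -0.9  1.1] q [ 0.29  0.09  1.55 -0.    1.48 -1.12]
```

arm_command(
  commands="0 0 3 0 0 0 0; 0 0 3 0 0 0 0; 0 0 3 0 0 0 0; 0 0 3 0 0 0 0",
)

```text
time: 57.28
tool_pos: [0.5009, 0.2077, 0.081]
ee_rot: [3.134, 0.018, 2.981]
wrist_force: [-6.6, -2.4, 15.1]
width: 0.0005
```

arm_command(
  commands="0 0 4 0 0 0 0; 0 0 5 0 0 0 0; 0 0 6 0 0 0 0",
)

```text
time: 57.65
tool_pos: [0.5011, 0.2078, 0.0788]
ee_rot: [3.133, 0.022, 2.981]
wrist_force: [-9.7, -3.2, 24.9]
width: 0.0005
```

arm_command(
  commands="0 0 -5 0 0 0 0; 0 0 -10 0 0 0 0; 0 0 -20 0 0 0 0; 0 0 -40 0 0 0 0; 0 0 -40 0 0 0 0; 0 0 -40 0 0 0 0; 0 0 -10 0 0 0 0",
)

```text
time: 58.52
tool_pos: [0.4957, 0.2071, 0.2444]
ee_rot: [3.135, 0.014, 2.982]
wrist_force: [-0.2, 0.7, -0.3]
width: 0.0004
```

Run:
```python
from h import *
rk('p'); s=snapshot("side"); cv2.imwrite("pics/c1.png",s["img"][150:420,120:420])
for n in ("side","wrist","scene"):
  s=snapshot(n)
  for r in models.tip_of("plate_rack_cover_edge",s)[:2]: u,v=r["centre"][0]*640,r["centre"][1]*480; print(n,r["conf"],round(u),round(v),at(s,u,v,.11))
  print(proj(s,[.5645-.076*.987,.1957+.076*.162,.11]))
```

```text
t 58.52 rack X,Y,Z(tip) [-6.970e+01  1.000e-01  2.634e+02] tilt/yaw err deg [-0.4  0.8  0.2] F [-0.2  0.7 -0.3] q [ 0.29  0.04  1.29 -0.    1.79 -1.12]
side 0.65 307 312 [0.48416983 0.21197651 0.11      ]
[304.13538179 309.58250455]
wrist 0.88 316 218 [0.49110099 0.20705049 0.11      ]
[316.33753464 216.17362431]
scene 0.98 350 174 [0.48119318 0.1982399  0.11      ]
scene 0.15 395 312 [ 0.77048534 -0.07142053  0.11      ]
[354.75333883 173.65657199]
```

View pics/c1.png

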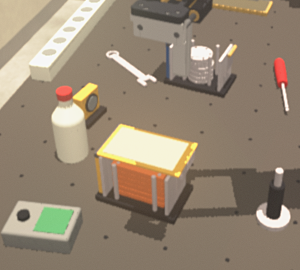

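```bash
python3 -c "
from h import *
go(.657,-.206,.275,2.97,12)"
```

```text
shift [-227.  -381.1  -34.9] turn z 0.7 alt turns of 180 possible; q6 -1.12 q1 0.29
12 -19 -32 -3 0 0 0.1; -19 -32 -3 0 0 0.1; -19 -32 -3 0 0 0.1; -19 -32 -3 0 0 0.1; -19 -32 -3 0 0 0.1; -19 -32 -3 0 0 0.1; -19 -32 -3 0 0 0.1; -19 -32 -3 0 0 0.1; -19 -32 -3 0 0 0.1; -19 -32 -3 0 0 0.1; -19 -32 -3 0 0 0.1; -19 -32 -3 0 0 0.1
```

arm_command(
  commands="-10 -34 -15 0 0 0.1 0; -25 -34 -12 0 0 0.1 0; -25 -34 -6 0 0 0.1 0; -25 -34 -3 0 0 0 0; -25 -34 -2 0 0 0 0; -25 -34 -2 0 0 0 0; -25 -34 -2 0 0 0.1 0; -20 -34 -2 0 0 0.1 0; -15 -32 -2 0 0 0.1 0; -12 -32 -2 0 0 0.1 0; -8 -32 -2 0 0 0.1 0; 0 0 0 0 0 0 0",
)

```text
time: 60.38
tool_pos: [0.6464, -0.2033, 0.2702]
ee_rot: [3.138, -0.023, 2.971]
wrist_force: [0.8, 0.6, 0.3]
width: 0.0003
```

```bash
python3 -c "
from h import *
st();rk('f');fix(.657,-.206,.185,2.97)"
```

```text
t 60.38 [ 0.6464 -0.2033  0.2702] [ 3.138 -0.023  2.971] F [0.8 0.6 0.3] w 0.0003
t 60.38 rack X,Y,Z(tip) [104.1   1.  289.2] tilt/yaw err deg [-0.2 -1.3  0.1] F [0.8 0.6 0.3] q [-0.39  0.41  0.79 -0.    1.96 -1.79]
fix shift [-12.8  -1.1  84.9] rot [ 0.19 -1.31  0.03]
```

arm_command(
  commands="-14 -1 0 0 -1.3 0 0; -2 0 15 0 0 0 0; -1 0 25 0 0 0 0; 0 0 25 0 0 0 0; 0 0 12 0 0 0 0; 0 0 0 0 0 0 0",
)

```text
time: 61.12
tool_pos: [0.664, -0.2004, 0.1859]
ee_rot: [3.135, -0.003, 2.978]
wrist_force: [-0.5, -0.4, 0.2]
width: 0.0005
```

```bash
python3 -c "
from h import *
rk('f')"
```

```text
t 61.12 rack X,Y,Z(tip) [120.9   6.9 204.9] tilt/yaw err deg [-0.4 -0.2  0.5] F [-0.5 -0.4  0.2] q [-0.38  0.42  0.95  0.01  1.77 -1.78]
```

arm_command(
  commands="10 -6 0 0 0 0 0; 12 0 0 0 0 0.5 0; 12 0 0 0 0 0 0; 12 0 0 0 0 0 0; 12 0 0 0 0 0 0; 12 0 0 0 0 0 0; 11 0 0 0 0 0 0",
)

```text
time: 62.0
tool_pos: [0.5804, -0.1933, 0.1908]
ee_rot: [3.138, 0.007, 2.969]
wrist_force: [1.9, 1.1, -1.1]
width: 0.0005
```

```bash
python3 -c "
from h import *
rk('f')"
```

```text
t 62.0 rack X,Y,Z(tip) [ 37.4  -0.5 209.8] tilt/yaw err deg [-0.2  0.4 -0. ] F [ 1.9  1.1 -1.1] q [-0.42  0.22  1.2   0.01  1.72 -1.82]
```

arm_command(
  commands="12 0 2 0 0 0 0; 12 0 2 0 0 0 0; 12 0 2 0 0 0 0; 11 0 3 0 0 0 0; 10 0 6 0 0 0 0; 7 0 9 0 0 0 0; 6 0 10 0 0 0 0; 5 0 11 0 0 0 0",
)

```text
time: 63.0
tool_pos: [0.5015, -0.1798, 0.1439]
ee_rot: [3.139, 0.009, 2.969]
wrist_force: [-0.1, 0.3, 2.0]
width: -0.0001
```

```bash
python3 -c "
from h import *
rk('f')"
```

```text
t 63.0 rack X,Y,Z(tip) [-42.7  -0.6 162.9] tilt/yaw err deg [-0.2  0.5 -0. ] F [-0.1  0.3  2. ] q [-0.45  0.05  1.48  0.01  1.6  -1.85]
```

arm_command(
  commands="6 0 9 0 0 0 0; 5 0 9 0 0 0 0; 4 0 9 0 0 0 0; 3 0 8 0 0 0 0; 3 0 6 0 0 0 0; 0 0 5 0 0 0 0; 0 0 4 0 0 0 0; 0 0 4 0 0 0 0; 0 0 4 0 0 0 0; 0 0 3 0 0 0 0; 0 0 3 0 0 0 0; 0 0 3 0 0 0 0",
)

```text
time: 64.5
tool_pos: [0.479, -0.1757, 0.0817]
ee_rot: [3.14, 0.009, 2.97]
wrist_force: [-4.0, 1.8, 13.1]
width: 0.0004
```

arm_command(
  commands="0 0 3 0 0 0 0; 0 0 4 0 0 0 0; 0 0 5 0 0 0 0",
)

```text
time: 64.88
tool_pos: [0.4791, -0.1758, 0.0795]
ee_rot: [-3.141, 0.012, 2.97]
wrist_force: [-9.1, 4.6, 22.3]
width: 0.0004
```

arm_command(
  commands="0 0 -5 0 0 0 0; 0 0 -10 0 0 0 0; 0 0 -20 0 0 0 0; 10 0 -40 0 0 0 0; 20 0 -40 0 0 0 0; 20 0 -30 0 0 0 0; 0 0 0 0 0 0 0; 0 0 0 0 0 0 0",
)

```text
time: 65.88
tool_pos: [0.4267, -0.1667, 0.2237]
ee_rot: [3.14, 0.005, 2.97]
wrist_force: [0.3, 0.3, 1.0]
width: 0.0003
```

Run:
```python
from h import *
st()
a=snapshot("scene"); b=snapshot("side")
cv2.imwrite("pics/fin.png",np.hstack([a["img"][100:460,60:460],b["img"][80:440,150:550]]))
for n,s in (("scene",a),("side",b)):
  for k,q in (("f","flange_rack_cover_edge"),("p","plate_rack_cover_edge")):
    x,y,t=RK[k]; print(q,n,[(round(r["conf"],2),round(r["centre"][0]*640),round(r["centre"][1]*480)) for r in models.tip_of(q,s)[:2]],"pred shut",proj(s,[x-.076*np.cos(t),y-.076*np.sin(t),.11]).round(0),"pred 0.1rad",proj(s,[x-.0758*np.cos(t),y-.0758*np.sin(t),.124]).round(0))
  for q in ("wash_bottle","driver","spanner","lens_mount","post_holder","meter"):
    print(q,[at(s,r["centre"][0]*640,r["centre"][1]*480,0)[:2].round(3) for r in models.tip_of(q,s)[:1]])
```

```text
t 65.88 [ 0.4267 -0.1667  0.2237] [3.14  0.005 2.97 ] F [0.3 0.3 1. ] w 0.0003
flange_rack_cover_edge scene [(0.87, 232, 266)] pred shut [234. 268.] pred 0.1rad [233. 263.]
plate_rack_cover_edge scene [(0.63, 353, 175)] pred shut [355. 174.] pred 0.1rad [355. 169.]
wash_bottle [array([0.728, 0.124])]
driver [array([ 0.363, -0.206])]
spanner [array([ 0.714, -0.202])]
lens_mount [array([0.741, 0.002])]
post_holder [array([0.343, 0.199])]
meter [array([0.699, 0.311])]
flange_rack_cover_edge side [(0.62, 355, 197), (0.38, 166, 387)] pred shut [352. 197.] pred 0.1rad [352. 191.]
plate_rack_cover_edge side [(0.63, 308, 308), (0.32, 264, 321)] pred shut [304. 310.] pred 0.1rad [304. 303.]
wash_bottle [array([0.727, 0.128])]
driver [array([ 0.342, -0.19 ])]
spanner [array([ 0.723, -0.202])]
lens_mount [array([0.744, 0.004])]
post_holder [array([0.34 , 0.204])]
meter [array([0.696, 0.311])]
```

View pics/fin.png

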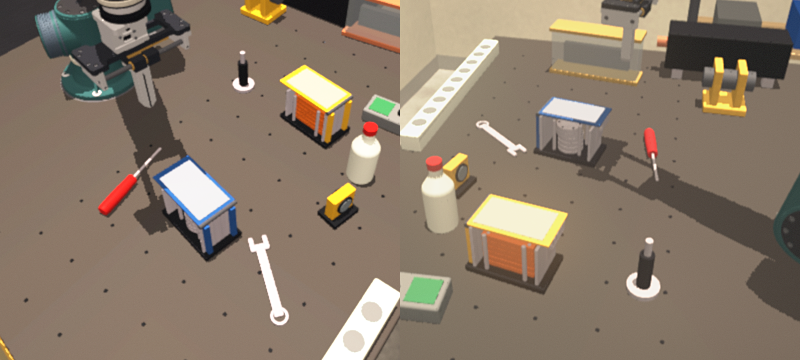

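Both covers are shut and match the predicted shut positions. The bystanders are where they started, and no loose pieces remain.

```bash
python3 -c "
from h import *
print(robot.close_job())"
```

```text
the job is handed in; nothing more can be done
None
```

The job is handed in, with no verdict reported. All five loose pieces I found, two flanges and three plates, are on their piles. I felt for the pile top with each piece and let go only at contact. Both covers are pressed down and stay shut by themselves.

- **Pieces:** The last pictures show no loose pieces. Seen from above with the cover still open, the top plate was within about 1 mm of my estimated pile axis. The top flange was within about 4 mm of its own pile axis.
- **Covers:** Both covers were pressed past 18 N, the top of the range given. Their edges then sat within 2 to 4 pixels of the predicted shut position in the scene and side pictures. That match was closer than for a cover resting on the catch at 0.1 rad, but the opening angle was not measured directly.
- **Bystanders:** The networks put each one within about 15 mm of where it started, which is about their own scatter.
- **What disagreed:** The real fingertips ended about 19 to 30 mm short of the stated tool point. Because of this, the first grasp closed above the first flange without moving it. I lowered the hand until it gripped and worked from those readings afterwards.

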